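Set the back gauge and press the bushes into the brass brackets

TASK

Turn the knob of the arbor press's back gauge until the pointer stands on the long arrowed mark of the scale, and only then press the steel bush of every brass bracket on the board flush: bring its bush under the ram, pull the press handle down until the bush is home, and ease the handle slowly back to its rest, never letting it fly up. Stand the finished brackets upright on their base legs in the steel tray, with the gauge still on its mark, and leave the other things on the table where they are; force no bush in with the gripper itself.

Things in the scene. Friction and masses are not known exactly. Their poses are not given: they have to be found in the camera images.
- press: Green arbor press, fixed. Base 250 x 130 mm, its flat press table 45 mm above the work surface; column behind; head 120 to 235 mm high, 66 wide, its front 30 mm before the ram axis. Origin on the work surface below the ram axis; x from front (robot's side) to column, y left, z up. Brackets go in from the front, bush end first, held by the upright leg, then 100 mm before the ram axis.
- ram_axis (a point): point on the press table (45 mm above the work surface) straight below the ram, a 24 mm square steel bar. At rest the ram's lower face is 32 mm above the press table; it comes down 20 mm per radian of the handle.
- handle (a joint): pull handle on the press's right: 0 rad = rest, its arm 50 degrees above level, leaning to the robot; grows as it is pulled down, 1.25 at the hard stop. Pivot axis along the press's y, 22 mm behind the ram axis, 175 mm above the work surface. The ram meets a proud bush at 0.75, the brass at 1.12 rad. Spring return, 2 to 5 N at the grip (3 N more to press a bush); flies up if let go.
- handle_grip (a point): middle of the handle's black round cross grip, 22 mm thick, 66 mm long, lying level along the press's y axis, 148 mm right of the ram axis; can be pinched from above with one finger in front of it and one behind, or pushed down. It moves on an arc of radius 170 mm about the handle's pivot.
- gauge_knob (a joint): round black fluted knob, 40 mm across, 28 mm tall, vertical axis, left of the press; 0 to 9 rad. Grows when turned clockwise seen from above; stays where it is left (0.07 N m to turn). 1 rad moves the back gauge 5 mm: clockwise moves fence and pointer away from the robot (+x of the press).
- knob_grip (a point): on the knob's axis, 15 mm above its underside: the height to grip it at (13 mm below its top; 34 mm above the housing under the knob).
- gauge_pointer (a point): tip of the 10 mm wide black arrow pointer fixed to the back gauge's slide; it runs along the scale in the press's x direction.
- gauge_mark (a point): the long line with an arrowhead on the aluminium scale, on the left behind the knob; its x axis is the press's x. The pointer is on the mark when it is at the same x as this point. The short lines are 5 mm apart.
- fence_face (a point): middle of the front face of the back gauge's fence, a 12 mm steel bar across the press table under the ram, top 16 mm above the press table; it moves with the pointer. A bracket whose bush end touches it, with the pointer on the mark, has its bush below the ram (the face is then 15 mm behind the ram axis).
- board: fixed pine board, 220 x 250 x 20 mm, on which the unfinished brackets stand; origin at the middle of its underside.
- tray: fixed sheet-steel tray for finished brackets, 230 (x) x 190 (y) mm outside, 30 mm high, floor and walls 3 mm thick; origin at the middle of its underside.
- bracket_a: one of up to three like brass angle brackets (None from the start if absent), 0.36 to 0.54 kg: base leg 120 mm long (x), 36 wide (y), 10 thick; upright leg 55 mm tall, 10 thick, 36 wide at its -x end (centred at x = -0.055). Origin at the middle of the base leg's underside, z up. Its steel bush stands in the base leg at x = +0.045, y = 0.
- bush_a (a joint): how far the 16 mm steel bush of bracket_a has been pressed in: 0 = as started, standing 7 mm proud of the brass; 0.007 m = flush. It needs 25 N at the bush and stays where it is pressed.
- bracket_b: one of up to three like brass angle brackets (None from the start if absent), 0.36 to 0.54 kg: base leg 120 mm long (x), 36 wide (y), 10 thick; upright leg 55 mm tall, 10 thick, 36 wide at its -x end (centred at x = -0.055). Origin at the middle of the base leg's underside, z up. Its steel bush stands in the base leg at x = +0.045, y = 0.
- bush_b (a joint): how far the 16 mm steel bush of bracket_b has been pressed in: 0 = as started, standing 7 mm proud of the brass; 0.007 m = flush. It needs 25 N at the bush and stays where it is pressed.
- bracket_c: one of up to three like brass angle brackets (None from the start if absent), 0.36 to 0.54 kg: base leg 120 mm long (x), 36 wide (y), 10 thick; upright leg 55 mm tall, 10 thick, 36 wide at its -x end (centred at x = -0.055). Origin at the middle of the base leg's underside, z up. Its steel bush stands in the base leg at x = +0.045, y = 0.
- bush_c (a joint): how far the 16 mm steel bush of bracket_c has been pressed in: 0 = as started, standing 7 mm proud of the brass; 0.007 m = flush. It needs 25 N at the bush and stays where it is pressed.
- spanner: open-ended steel spanner 170 mm long, lying in front of the press; bystander
- hammer: hammer, lying; bystander
- tube_offcut: 60 mm offcut of 30 mm square steel tube; bystander
- oil_can: grey can, 52 mm across, 130 mm tall; bystander
- brass_ring: brass ring, 84 mm across, 10 mm high; bystander
- tape: tape measure, 65 x 32 x 60 mm; bystander
- bush_jar: small jar, 64 mm across, 70 mm tall; bystander
There are look-alikes about, which are no part of the job. Leave any purple look-alike of the bracket_c alone.

How it is judged:
By the outcome, as a careful person would: the job done as asked, in the order asked, and still so for the second after the job is handed in, with the robot touching nothing.
Of bracket_a, bracket_b, bracket_c only 2 to 3 are there at a start; the rules pass over those that are not, and their reading is None.
At some moment in a run one of bracket_a, bracket_b, bracket_c may be knocked a few centimetres aside while the robot is not near it.
It also fails if it takes over 210 s, if anything falls off the work surface, if the arm or the gripper's body presses on something with over 40 N, if the wrist force passes 120 N, or if a joint passes its speed limit or range.

ROBOT

A 6-joint arm with a two-finger parallel gripper is mounted at the origin on the work surface. World frame = base frame: x ahead of the robot, y to its left, z up, the work surface at z = 0. Lengths are in m, angles in rad, forces in N, time in s.
With the tool pointing down it reaches from about 0.4 to 0.825 m from the base axis. Payload 7 kg.
Tool frame: the origin (TCP) lies between the finger pads; the fingertips stand 22 mm ahead of it and the grasp point (between the pads) lies 3 mm ahead of it (env.tip_reach is the z of the fingertips in the tool frame, in m); z points along the fingers, y is the line along which they close (so a half turn about z gives the same grasp; the last joint's range is limited). The gripper opens to 85 mm and grips with 20 to 120 N. Pads are 22 mm wide; open, the fingers measure 114 mm over their backs; the gripper's body (76 mm by 85 mm) begins 54 mm behind the grasp point. The pads swing forward as they close: fully open they stand 13 mm farther back than shut.
Start: joints at [-0.895, 0.359, 0.012, 0, -1.224, -0.288], TCP at [0.255, -0.625, 0.253] pointing down, gripper open.
Joint ranges: [-3.07, 3.07], [-1.43, 2.12], [-1.02, 1.25], [-3.03, 1.67], [-3.05, -0], [-3.03, 3.03]. Speed limits (rad/s): [2.39, 2.39, 3.01, 3.14, 3.14, 3.14].

INTERFACE

Orientations are given as a rotation vector (axis times angle).
In Python, from rig import env gives the robot as it stands.
- The arm moves only by the tool servo_tool, never from a script. Its argument "rows" is text: rows parted by semicolons, each of 5 numbers parted by spaces: the opening, from 0 (shut) to 1 (fully open), then the shift along the world's x, y, z in units of 40 mm (1.0 is 40 mm), then the turn about the world's z in units of 5 degrees (1.0 is 5 degrees). A call has exactly 5 rows; each row is the pose to reach, as a shift and turn from the pose commanded when the call began; what a row does not reach only later rows make up. A row lasts 1/12 s, in which the tool goes at most 41.7 mm and 7.16 degrees, less where a joint would pass 70% of its speed; a pose out of reach is approached as far as the arm can. A call with a gripper value outside its range is refused whole. The fingers move at their own pace and stop on an object; the grip force is fixed at half the most. Time passes only in rows, so rows that repeat a pose let the fingers close, or fill a call up. It gives the time, the measured TCP pose, the force, the opening and the grip force at its end, in the units of the state.
- env.get_state(): the state, without advancing time (a new reading comes with each control period).
- env.get_image(name): name is "scene" or "top" or "wrist"; returns the picture (400x640x3 uint8, blue, green, red); there is no depth.
- env.camera_info(name): a dict with "intrinsics" (3x3 intrinsics, pixels), "view" (4x4, takes a point from world to camera coordinates); the wrist camera has in their place "mount" (4x4, takes a point from camera to tool coordinates, whose origin is the TCP and whose axes are the flange's). Camera axes: x right, y down, z forward; pixel columns grow to the right and rows downward; lengths in m; the calibration is good to about 2 mm. A picture is of the moment at which its call begins: read the wrist's pose just before it. camera_info takes no time and is no camera call.
- env.job_done(): hands the job in; it is judged then, once.
Trained networks look in the newest picture that a camera, given by its name, has taken for a name from the list of things; names that differ only in an ending like _2 or _b are one class to them, and where a whole thing is asked for, a point or a joint stands for the part that bears it (a point fixed in the world has none). Each returns a list of dicts, best first, with "confidence" (0 to 1); they miss things now and then, are a little off and sometimes report something else, mostly with a low value. They report only what shows in the picture. A call takes as long as a camera call. They do not tell look-alikes from the thing itself.
- env.look_for(camera, label): "rect" ([left, top, right, bottom] in pixels, round what is visible of it).
- env.pinpoint(camera, label): "uv" ([column, row] in pixels: a listed point, or the origin of a listed thing).
The state is a dict: "time_s": time; "joints": joint angles; "joint_velocities": joint speeds; "joint_torque": joint torques, N m; "position": TCP position; "tool_rot": TCP orientation; "force": force on the tool from outside, world axes, zero at the start; "wrist_torque": the same for the moment, N m; "opening": finger opening in m; "finger_force": force on a finger pad.
Only numpy, scipy, OpenCV 4.12 (cv2) and the standard library are available. Lean on these libraries where they do the work, as an engineer would, in place of code of your own. Each camera call takes 0.05 s, during which the arm holds its last target. There are 200 camera calls.

## Working session

There is one attempt and no reset: what is moved stays moved. The work goes in short steps, Python scripts to look and compute and a tool call to move; the robot and the scene stay as the last step left them, time stands still between calls to the robot, and variables do not carry over. Pictures are saved under pics/ and viewed, at most 14 in all, crops included, and the job is handed in when it is done.

Besides the shell and the picture viewer there is one more tool, called after "Call:" as name(argument=value, ...) on one line, values as JSON. servo_tool: Moves the arm, as the interface text tells. Its arguments: {"type":"object","properties":{"rows":{"type":"string"}},"required":["rows"]}

```bash
ls; mkdir -p pics
cat > h.py <<'E'
import numpy as np,cv2
from rig import env
from scipy.spatial.transform import Rotation as R
def cam(n):
    c=env.camera_info(n);K=np.array(c["intrinsics"])
    if "view" in c: V=np.array(c["view"])
    else:
        s=env.get_state();T=np.eye(4);T[:3,:3]=R.from_rotvec(s["tool_rot"]).as_matrix();T[:3,3]=s["position"]
        V=np.linalg.inv(T@np.array(c["mount"]))
    return K,V
def ray(n,uv,z,kv=None):
    K,V=kv or cam(n);d=V[:3,:3].T@np.linalg.solve(K,[uv[0],uv[1],1]);o=-V[:3,:3].T@V[:3,3]
    return o+d*(z-o[2])/d[2]
def proj(n,p,kv=None):
    K,V=kv or cam(n);q=K@(V[:3,:3]@np.array(p)+V[:3,3]);return q[:2]/q[2]
def tri(uv1,uv2,n1="scene",n2="top"):
    A=[]
    for n,uv in((n1,uv1),(n2,uv2)):
        K,V=cam(n);P=K@V[:3];A+=[uv[0]*P[2]-P[0],uv[1]*P[2]-P[1]]
    A=np.array(A);return np.linalg.lstsq(A[:,:3],-A[:,3],rcond=None)[0]
E
python3 - <<'E'
from h import *
np.set_printoptions(precision=3,suppress=True)
for n in("scene","top"):
    cv2.imwrite(f"pics/{n}0.png",env.get_image(n))
    print(n,cam(n)[1])
    for l in["press","ram_axis","handle_grip","knob_grip","gauge_pointer","gauge_mark","fence_face","board","tray","bracket_a"]:
        print(l,[(np.round(d["uv"],1).tolist(),round(d["confidence"],2)) for d in env.pinpoint(n,l)[:5]])
E
```

```text
pics
scene [[ 0.195  0.981 -0.009 -0.173]
 [ 0.691 -0.144 -0.709 -0.255]
 [-0.696  0.132 -0.705  1.842]
 [ 0.     0.     0.     1.   ]]
press [([292.2, 240.6], 0.7)]
ram_axis [([292.5, 234.1], 0.89), ([331.1, 240.8], 0.74)]
handle_grip [([238.4, 171.0], 0.58)]
knob_grip [([326.1, 215.6], 0.68)]
gauge_pointer [([325.0, 236.7], 0.44)]
gauge_mark [([329.4, 240.6], 0.82)]
fence_face [([328.6, 241.3], 0.3), ([325.9, 191.2], 0.26)]
board [([377.7, 230.2], 0.77)]
tray [([193.3, 245.2], 0.89)]
bracket_a [([379.1, 225.6], 0.92), ([431.3, 208.3], 0.85), ([403.4, 220.9], 0.82), ([361.7, 224.8], 0.79), ([365.5, 186.9], 0.55)]
top [[-0.002 -1.    -0.02   0.089]
 [-0.994  0.005 -0.113  0.6  ]
 [ 0.113  0.019 -0.993  1.252]
 [ 0.     0.     0.     1.   ]]
press [([358.4, 211.1], 0.56)]
ram_axis [([357.7, 206.0], 0.78), ([314.4, 270.2], 0.3), ([430.3, 226.9], 0.22)]
handle_grip [([430.2, 225.1], 0.93)]
knob_grip [([315.8, 211.0], 0.5)]
gauge_pointer [([322.0, 197.1], 0.53)]
gauge_mark [([316.2, 188.5], 0.61), ([361.7, 271.9], 0.18)]
fence_face [([360.5, 207.6], 0.58), ([413.4, 284.2], 0.19)]
board [([252.3, 213.5], 0.7)]
tray [([363.2, 273.7], 0.7), ([473.5, 225.2], 0.58)]
bracket_a [([250.4, 208.9], 0.97), ([274.7, 210.2], 0.91), ([172.7, 235.1], 0.78), ([223.9, 205.8], 0.73), ([250.8, 288.1], 0.58)]
```

Run:
```python
import cv2
a=cv2.imread("pics/top0.png")[120:345,130:530];cv2.imwrite("pics/topc.png",cv2.resize(a,None,fx=2,fy=2,interpolation=cv2.INTER_CUBIC))
a=cv2.imread("pics/scene0.png")[110:310,150:470];cv2.imwrite("pics/scc.png",cv2.resize(a,None,fx=2.5,fy=2.5,interpolation=cv2.INTER_CUBIC))
```

```text
(no output)
```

View pics/topc.png

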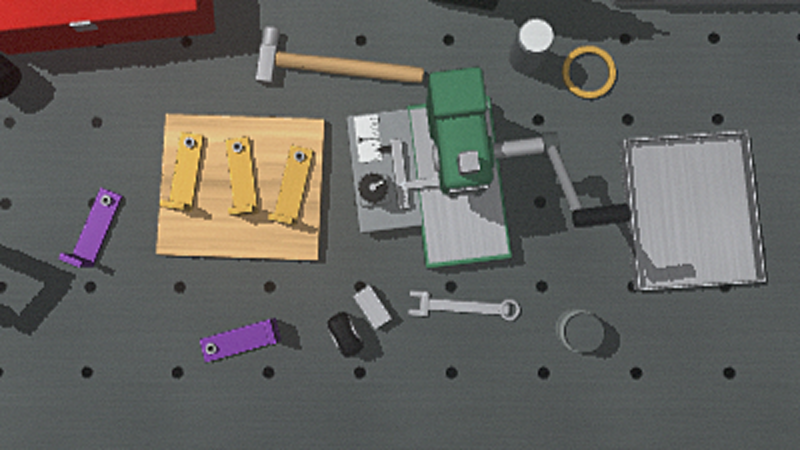

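View pics/scc.png

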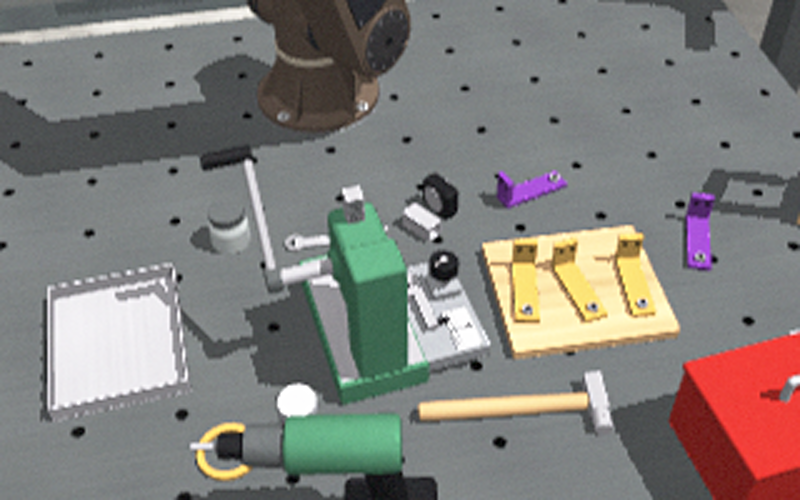

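The three yellow brass brackets on the board (top-crop 187,172; 241,175; 295,183) are the job. The purple ones (95,225; 240,340) are look-alikes. The knob is at 373,187, the scale at 365,135, the tray on the right and the handle grip at 600,215.

Run:
```python
from h import *
np.set_printoptions(precision=4,suppress=True)
t=lambda uv,z:print(uv,z,ray("top",uv,z))
print("ram",ray("top",(357.7,206),.045),tri((292.5,234.1),(357.7,206)))
print("press",ray("top",(358.4,211.1),0),tri((292.2,240.6),(358.4,211.1)))
print("grip",tri((238.4,171.0),(430.2,225.1)))
print("knob",tri((326.1,215.6),(315.8,211)))
print("mark",tri((329.4,240.6),(316.2,188.5)));print("ptr",tri((325,236.7),(322,197.1)))
print("board",tri((377.7,230.2),(252.3,213.5)));
for uv in((250.4,208.9),(274.7,210.2),(223.9,205.8)):print("br",ray("top",uv,.02))
# bushes and uprights from crop px
for b,u in(((187,142),(181,203)),((238,147),(243,211)),((300,155),(284,220))):
    B=ray("top",(130+b[0]/2,120+b[1]/2),.037);print("bush",B)
for c in((628,138),(748,131),(765,282),(640,290)):print("traycorner",ray("top",(130+c[0]/2,120+c[1]/2),.03))
for c in((427,265),(510,256)):print("press front",ray("top",(130+c[0]/2,120+c[1]/2),.045))
for c in((360,116),(380,112),(347,116),(361,234)):print("scale/housing",ray("top",(130+c[0]/2,120+c[1]/2),.03))
s=env.get_state();print(s["time_s"],s["position"],R.from_rotvec(s["tool_rot"]).as_matrix(),env.tip_reach)
print(env.camera_info("wrist"))
```

```text
ram [ 0.5997 -0.0081  0.045 ] [ 0.598  -0.0112  0.0556]
press [ 0.5888 -0.0126  0.    ] [ 0.5878 -0.0146  0.007 ]
grip [ 0.5224 -0.1652  0.3183]
knob [0.5786 0.1144 0.1062]
mark [0.6521 0.1135 0.053 ]
ptr [0.6269 0.0992 0.0481]
board [ 0.5839  0.3217 -0.0165]
br [0.5951 0.3226 0.02  ]
br [0.5907 0.247  0.02  ]
br [0.6051 0.4053 0.02  ]
bush [0.649  0.4032 0.037 ]
bush [0.6408 0.3243 0.037 ]
bush [0.628  0.2288 0.037 ]
traycorner [ 0.6526 -0.2735  0.03  ]
traycorner [ 0.6625 -0.4562  0.03  ]
traycorner [ 0.4336 -0.4702  0.03  ]
traycorner [ 0.422  -0.2836  0.03  ]
press front [0.46   0.0358 0.045 ]
press front [ 0.4731 -0.0882  0.045 ]
scale/housing [0.6892 0.1374 0.03  ]
scale/housing [0.6953 0.1064 0.03  ]
scale/housing [0.6894 0.1575 0.03  ]
scale/housing [0.5072 0.1355 0.03  ]
1.1 [ 0.2552 -0.6249  0.2533] [[-0.9257 -0.3782  0.    ]
 [-0.3782  0.9257  0.    ]
 [-0.      0.     -1.    ]] 0.022
{'intrinsics': array([[302.8495,   0.    , 316.5407],
       [  0.    , 302.8495, 200.937 ],
       [  0.    ,   0.    ,   1.    ]]), 'mount': array([[-0.0017, -0.9484, -0.3171,  0.0824],
       [ 1.    , -0.0018, -0.0002,  0.0002],
       [-0.0004, -0.3171,  0.9484, -0.1199],
       [ 0.    ,  0.    ,  0.    ,  1.    ]])}
```

Call:
servo_tool(rows="1 .2 .3 .8 1.2;1 .4 .6 1.6 2.4;1 .6 .9 2.4 3.6;1 .8 1.2 3.2 4.8;1 1 1.5 4 6")

```text
time_s: 1.52
position: [0.2953, -0.5641, 0.415]
tool_rot: [-1.39, 2.817, -0.0]
force: [0.5, -0.6, 0.4]
opening: 0.0851
finger_force: 0.0
```

Call:
servo_tool(rows="1 .4 .9 0 1.2;1 .8 1.8 0 2.4;1 1.1 2.6 0 3.6;1 1.5 3.5 0 4.8;1 1.9 4.4 0 6")

```text
time_s: 1.93
position: [0.3713, -0.3873, 0.4135]
tool_rot: [-2.071, 2.362, -0.001]
force: [0.7, 0.1, 1.0]
opening: 0.0854
finger_force: 0.0
```

Call:
servo_tool(rows="1 .4 .9 0 .6;1 .8 1.8 0 1.2;1 1.1 2.6 0 1.8;1 1.5 3.5 0 2.4;1 1.9 4.4 0 2.8")

```text
time_s: 2.35
position: [0.4473, -0.2111, 0.4138]
tool_rot: [-2.341, 2.094, -0.001]
force: [0.7, 0.0, 0.1]
opening: 0.0855
finger_force: 0.0
```

Call:
servo_tool(rows="1 .4 .9 0 0;1 .8 1.8 0 0;1 1.1 2.6 0 0;1 1.5 3.5 0 0;1 1.9 4.4 0 0")

```text
time_s: 2.77
position: [0.5234, -0.035, 0.4139]
tool_rot: [-2.338, 2.097, -0.001]
force: [1.6, 0.1, -0.4]
opening: 0.0853
finger_force: 0.0
```

Call:
servo_tool(rows="1 .3 .9 0 0;1 .6 1.8 -.5 0;1 .9 2.7 -1 0;1 .9 3.5 -1.5 0;1 .9 3.9 -2.3 0")

```text
time_s: 3.18
position: [0.5604, 0.1227, 0.3218]
tool_rot: [-2.338, 2.093, -0.002]
force: [0.7, -0.3, -0.1]
opening: 0.0853
finger_force: 0.0
```

```bash
cat > look.py <<'E'
from h import *
import sys
np.set_printoptions(precision=4,suppress=True)
name=sys.argv[1];s=env.get_state();print(s["time_s"],s["position"],s["joints"])
M=R.from_rotvec(s["tool_rot"]).as_matrix();print("yang",np.degrees(np.arctan2(M[1,1],M[0,1]))%360)
kv=cam("wrist");im=env.get_image("wrist");cv2.imwrite(f"pics/{name}.png",im)
for a in sys.argv[2:]:
    l,z=a.split(":");
    for d in env.pinpoint("wrist",l)[:4]:print(l,np.round(d["uv"],1),round(d["confidence"],2),ray("wrist",d["uv"],float(z),kv))
E
python3 look.py w1 knob_grip:.1 gauge_pointer:.05 gauge_mark:.05 ram_axis:.045 fence_face:.053
```

```text
3.1833 [0.5604 0.1227 0.3218] [ 0.5568  0.153  -0.1096  0.0006 -1.3048 -0.4465]
yang 186.32553370133965
knob_grip [305.9 164.8] 0.56 [0.5736 0.1136 0.1   ]
knob_grip [293.3 239.3] 0.54 [0.58   0.2088 0.1   ]
gauge_pointer [260.  144.4] 0.6 [0.6355 0.1041 0.05  ]
gauge_mark [247.7 149.5] 0.86 [0.651  0.1124 0.05  ]
ram_axis [248.4 151. ] 0.28 [0.6511 0.1152 0.045 ]
fence_face [272.5 318.8] 0.49 [0.6023 0.3716 0.053 ]
```

View pics/w1.png

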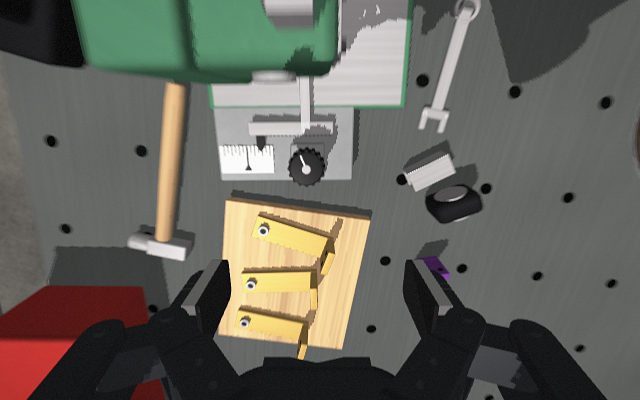

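Call:
servo_tool(rows="1 .5 0 -.6 0;1 1 0 -1.2 0;1 1.5 0 -1.9 0;1 1.9 0 -2.6 0;1 1.9 0 -3.3 0")

```text
time_s: 3.9
position: [0.6387, 0.1181, 0.1898]
tool_rot: [-2.334, 2.098, -0.004]
force: [0.3, -0.1, 0.5]
opening: 0.0858
finger_force: 0.0
```

```bash
python3 look.py w2 knob_grip:.1 gauge_pointer:.05 gauge_mark:.05; python3 -c "
import cv2
a=cv2.imread('pics/w2.png')[60:260,170:490];cv2.imwrite('pics/w2c.png',cv2.resize(a,None,fx=2.5,fy=2.5,interpolation=cv2.INTER_CUBIC))"
```

```text
3.9 [0.6387 0.1181 0.1898] [ 0.4831  0.3593 -0.1379  0.0012 -1.0697 -0.377 ]
yang 186.1129717659099
knob_grip [402.6 220.1] 0.94 [0.5741 0.1149 0.1   ]
gauge_pointer [321.9 182.4] 0.78 [0.635  0.1057 0.05  ]
gauge_mark [302.6 184.6] 0.97 [0.6518 0.1095 0.05  ]
```

View pics/w2c.png

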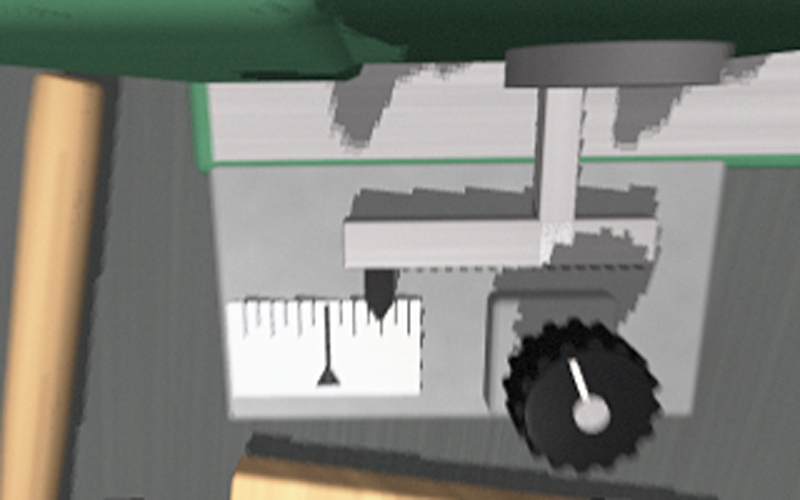

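The pointer tip (crop 378,316) stands about 18 mm short of the arrowed mark (328,305–380), about 211° clockwise. Knob grip is near (0.574, 0.1145, 0.10).

Call:
servo_tool(rows="1 -.5 0 0 -1.3;1 -1 0 0 -2.6;1 -1.6 -.1 0 -3.9;1 -1.6 -.1 0 -5.2;1 -1.6 -.1 0 -6.2")

```text
time_s: 4.52
position: [0.5715, 0.1154, 0.194]
tool_rot: [-1.683, 2.645, -0.001]
force: [0.2, 0.6, -0.2]
opening: 0.0855
finger_force: 0.0
```

Call:
servo_tool(rows="1 0 0 -.6 0;1 0 0 -1.2 0;1 0 0 -1.8 0;1 0 0 -2.15 0;1 0 0 -2.15 0")

```text
time_s: 4.93
position: [0.5711, 0.115, 0.1037]
tool_rot: [-1.693, 2.646, 0.0]
force: [-0.3, -0.3, 0.1]
opening: 0.0855
finger_force: 0.0
```

Call:
servo_tool(rows=".3 0 0 0 0;.3 0 0 0 0;.3 0 0 0 0;.3 0 0 0 0;.3 0 0 0 0")

```text
time_s: 5.35
position: [0.5737, 0.1153, 0.1062]
tool_rot: [-1.692, 2.641, -0.004]
force: [3.0, -4.5, 8.4]
opening: 0.0381
finger_force: 59.5
```

Call:
servo_tool(rows=".3 .05 0 .05 -1.4;.3 .05 0 .05 -2.8;.3 .05 0 .05 -4.2;.3 .05 0 .05 -5.6;.3 .05 0 .05 -7")

```text
time_s: 5.77
position: [0.5735, 0.1155, 0.1063]
tool_rot: [-0.81, 3.034, 0.001]
force: [-1.7, 1.5, 0.9]
opening: 0.0381
finger_force: 62.6
```

Call:
servo_tool(rows=".3 0 0 0 -1.4;.3 0 0 0 -2.8;.3 0 0 0 -4.2;.3 0 0 0 -5.6;.3 0 0 0 -7")

```text
time_s: 6.18
position: [0.5734, 0.1159, 0.1062]
tool_rot: [0.14, 3.137, 0.002]
force: [-2.1, 3.4, 0.9]
opening: 0.038
finger_force: 62.7
```

Call:
servo_tool(rows=".3 0 0 0 -1.4;.3 0 0 0 -2.8;.3 0 0 0 -4.2;.3 0 0 0 -5.6;.3 0 0 0 -7")

```text
time_s: 6.6
position: [0.5736, 0.1164, 0.1063]
tool_rot: [1.077, 2.95, 0.004]
force: [-2.5, 4.4, -0.5]
opening: 0.0383
finger_force: 62.6
```

```bash
python3 look.py w3 gauge_pointer:.04 gauge_mark:.04
python3 - <<'E'
from h import *
env.get_image("top")
print([env.pinpoint("top",l)[:1] for l in("gauge_pointer","gauge_mark")])
E
```

```text
6.6 [0.5736 0.1164 0.1063] [ 0.5336  0.3473 -0.3757 -0.0011 -0.8455 -2.8034]
yang 49.90188736278168
[[{'uv': [251.7, 213.0], 'confidence': 0.35}], [{'uv': [319.9, 187.6], 'confidence': 0.86}]]
```

Call:
servo_tool(rows="1 0 0 0 0;1 0 0 0 0;1 0 0 0 0;1 0 0 0 1.4;1 0 0 0 2.8")

```text
time_s: 7.32
position: [0.5734, 0.115, 0.1057]
tool_rot: [0.693, 3.064, 0.0]
force: [0.2, -0.1, 0.3]
opening: 0.0855
finger_force: 0.0
```

Call:
servo_tool(rows="1 0 0 0 1.4;1 0 0 0 2.8;1 0 0 0 4.2;1 0 0 0 5.6;1 0 0 0 7")

```text
time_s: 7.73
position: [0.5734, 0.1149, 0.1056]
tool_rot: [-0.262, 3.13, -0.0]
force: [0.1, -0.5, -0.1]
opening: 0.0852
finger_force: 0.0
```

Call:
servo_tool(rows="1 0 0 0 1.4;1 0 0 0 2.8;1 0 0 0 4.2;1 0 0 0 5.6;1 0 0 0 7")

```text
time_s: 8.15
position: [0.5734, 0.115, 0.1056]
tool_rot: [-1.191, 2.907, -0.0]
force: [0.1, 0.0, -0.1]
opening: 0.0854
finger_force: 0.0
```

Call:
servo_tool(rows="1 0 0 0 1.4;1 0 0 0 2.8;1 0 0 0 4.2;.3 0 0 0 4.2;.3 0 0 0 4.2")

```text
time_s: 8.57
position: [0.5733, 0.115, 0.1055]
tool_rot: [-1.688, 2.65, -0.0]
force: [-0.7, -0.1, 0.0]
opening: 0.0639
finger_force: 0.0
```

Call:
servo_tool(rows=".3 0 0 0 0;.3 0 0 0 0;.3 0 0 0 0;.3 0 0 0 0;.3 0 0 0 -1.4")

```text
time_s: 8.98
position: [0.5736, 0.1149, 0.1058]
tool_rot: [-1.53, 2.743, -0.001]
force: [-0.2, -2.2, 5.6]
opening: 0.0385
finger_force: 60.2
```

Call:
servo_tool(rows=".3 0 0 0 -1.4;.3 0 0 0 -2.8;.3 0 0 0 -4.2;.3 0 0 0 -5.6;.3 0 0 0 -7")

```text
time_s: 9.4
position: [0.5731, 0.1155, 0.1058]
tool_rot: [-0.622, 3.079, 0.001]
force: [-3.0, 2.0, 5.8]
opening: 0.0388
finger_force: 60.3
```

Call:
servo_tool(rows=".3 0 0 0 -1.4;.3 0 0 0 -2.8;.3 0 0 0 -4.2;.3 0 0 0 -5.6;.3 0 0 0 -7")

```text
time_s: 9.82
position: [0.5731, 0.1161, 0.1058]
tool_rot: [0.333, 3.124, 0.002]
force: [-4.1, 4.9, 6.8]
opening: 0.0386
finger_force: 60.3
```

Call:
servo_tool(rows=".3 0 0 0 -1.2;.3 0 0 0 -2.4;.3 0 0 0 -3.6;.3 0 0 0 -3.6;.3 0 0 0 -3.6")

```text
time_s: 10.23
position: [0.5732, 0.1165, 0.1058]
tool_rot: [0.809, 3.035, 0.003]
force: [-3.5, 5.1, 5.7]
opening: 0.0381
finger_force: 60.3
```

Call:
servo_tool(rows="1 0 0 0 0;1 0 0 0 0;1 0 0 0 0;1 0 0 .4 0;1 0 0 1.3 0")

```text
time_s: 10.65
position: [0.5704, 0.1138, 0.1532]
tool_rot: [-0.808, -3.028, 0.009]
force: [0.6, -0.0, -0.1]
opening: 0.0853
finger_force: 0.0
```

Call:
servo_tool(rows="1 .4 0 .9 1.4;1 .8 0 1 2.8;1 1.2 0 1 4.2;1 1.6 0 1 5.6;1 1.6 0 1 7")

```text
time_s: 11.07
position: [0.6394, 0.1149, 0.1969]
tool_rot: [-0.151, 3.137, -0.0]
force: [0.8, 0.6, -0.5]
opening: 0.0854
finger_force: 0.0
```

Call:
servo_tool(rows="1 0 0 0 1.4;1 0 0 0 2.8;1 0 0 0 4.2;1 0 0 0 5.6;1 0 0 0 7")

```text
time_s: 11.48
position: [0.6371, 0.1148, 0.1969]
tool_rot: [1.088, -2.947, 0.0]
force: [0.0, -0.2, -0.6]
opening: 0.0855
finger_force: 0.0
```

Call:
servo_tool(rows="1 0 0 0 1.4;1 0 0 0 2.8;1 0 0 0 4.2;1 0 0 0 5.6;1 0 0 0 7")

```text
time_s: 11.9
position: [0.6371, 0.1148, 0.197]
tool_rot: [1.924, -2.483, -0.0]
force: [0.0, 0.2, -0.3]
opening: 0.0856
finger_force: 0.0
```

Call:
servo_tool(rows="1 0 0 0 1.4;1 0 0 0 2.8;1 0 0 0 3.4;1 0 0 0 3.4;1 0 0 0 3.4")

```text
time_s: 12.32
position: [0.6371, 0.1149, 0.1971]
tool_rot: [2.261, -2.181, -0.0]
force: [-0.0, -0.7, 0.5]
opening: 0.085
finger_force: 0.0
```

```bash
python3 look.py w4 gauge_pointer:.04 gauge_mark:.04 knob_grip:.1 ; python3 -c "
import cv2
a=cv2.imread('pics/w4.png')[100:225,220:420];cv2.imwrite('pics/w4c.png',cv2.resize(a,None,fx=4,fy=4,interpolation=cv2.INTER_CUBIC))"
```

```text
12.3167 [0.6371 0.1149 0.1971] [ 0.4792  0.3527 -0.1296 -0.     -1.089  -0.443 ]
yang 182.07452234230476
gauge_pointer [342.1 348.2] 0.69 [0.6003 0.3038 0.04  ]
gauge_mark [297.8 188.4] 0.93 [0.6542 0.114  0.04  ]
gauge_mark [358.4 297.4] 0.45 [0.5869 0.2342 0.04  ]
knob_grip [399.1 211.8] 0.83 [0.5732 0.1125 0.1   ]
```

View pics/w4c.png

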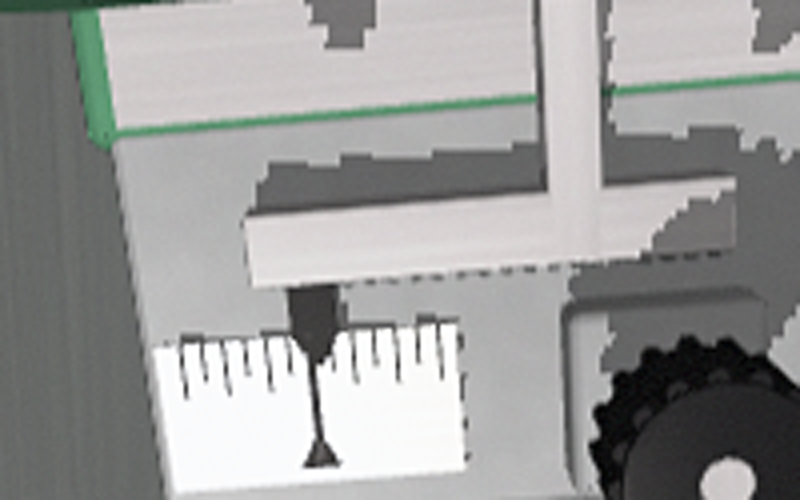

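Run:
```python
from h import *
g=cv2.cvtColor(cv2.imread("pics/w4.png"),cv2.COLOR_BGR2GRAY).astype(float)
for r in range(171,218):
    s=g[r,290:308];w=np.clip(130-s,0,None) if r<190 else np.clip(180-s,0,None)
    if w.sum()>0:print(r,round((w*np.arange(290,308)).sum()/w.sum(),2),int(w.sum()))
```

```text
171 300.82 495
172 297.49 944
173 297.7 860
174 297.78 860
175 297.83 863
176 298.45 939
177 298.42 927
178 298.48 906
179 298.74 871
180 298.95 861
181 299.33 913
182 298.96 899
183 297.08 844
184 297.79 697
185 298.32 633
186 298.64 558
187 298.85 513
188 299.55 409
189 298.08 305
190 297.92 624
191 296.92 414
192 296.69 349
193 297.57 236
194 297.66 201
195 297.73 185
196 297.93 142
197 298.26 163
198 298.38 198
199 298.47 215
200 298.55 244
201 298.56 241
202 298.56 233
203 298.65 197
204 298.78 189
205 298.91 141
206 299.26 164
207 299.38 191
208 299.49 208
209 299.58 218
210 299.28 261
211 299.56 411
212 299.93 495
213 300.03 657
214 300.14 749
215 300.06 922
216 299.01 671
```

Call:
servo_tool(rows="1 .2 .5 -.2 .9;1 .3 1 -.5 .9;1 .3 1.3 -1 .9;1 .3 1.3 -1.2 .9;1 .3 1.3 -1.2 .9")

```text
time_s: 12.93
position: [0.6475, 0.1677, 0.1457]
tool_rot: [2.343, -2.085, -0.004]
force: [-0.7, -0.3, 0.0]
opening: 0.0852
finger_force: 0.0
```

```bash
python3 look.py w5 gauge_pointer:.04 gauge_mark:.04 ; python3 -c "
import cv2
a=cv2.imread('pics/w5.png')[60:180,240:400];cv2.imwrite('pics/w5c.png',cv2.resize(a,None,fx=5,fy=5,interpolation=cv2.INTER_NEAREST))"
```

```text
12.9333 [0.6475 0.1677 0.1457] [ 0.5439  0.431  -0.1341 -0.0008 -1.0111 -0.427 ]
yang 186.67252514988957
gauge_pointer [316.8 133.5] 0.57 [0.6527 0.1097 0.04  ]
gauge_mark [313.4 136.5] 0.79 [0.655  0.1121 0.04  ]
```

View pics/w5c.png

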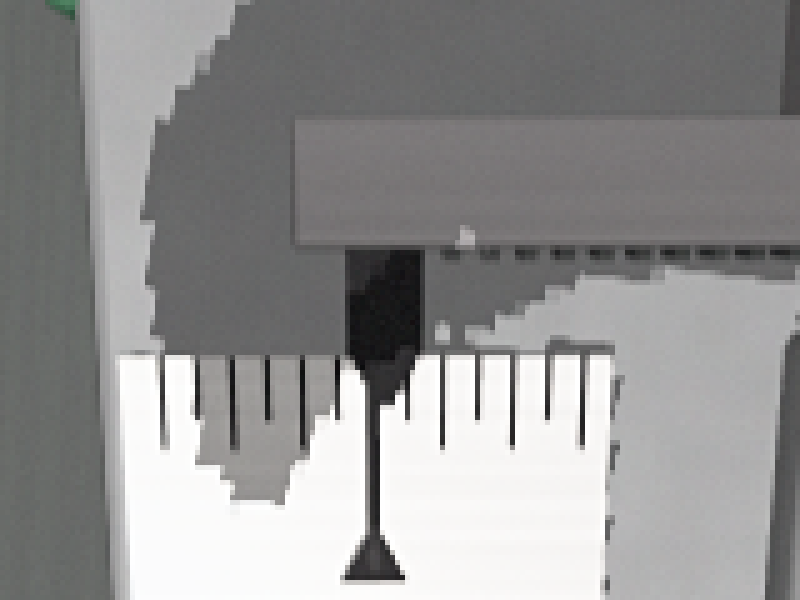

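The pointer tip (385,405 in the crop) is 1.7 mm short of the mark line (373). That needs another 19° or so.

Call:
servo_tool(rows="1 0 0 .8 -1.4;1 -.6 -.4 .8 -2.8;1 -1.2 -.8 .8 -4.2;1 -1.85 -1.3 .8 -5.6;1 -1.85 -1.3 .8 -7")

```text
time_s: 13.5
position: [0.5713, 0.112, 0.1828]
tool_rot: [-1.6, 2.704, 0.001]
force: [-1.0, -0.7, -1.5]
opening: 0.0855
finger_force: 0.0
```

Call:
servo_tool(rows="1 0 0 0 0;1 0 0 -.6 0;1 0 0 -1.2 0;1 0 0 -1.8 0;1 0 0 -1.8 0")

```text
time_s: 13.92
position: [0.5736, 0.1143, 0.1057]
tool_rot: [1.612, -2.69, -0.002]
force: [-1.0, -0.6, -0.1]
opening: 0.0854
finger_force: 0.0
```

Call:
servo_tool(rows=".3 0 0 0 0;.3 0 0 0 0;.3 0 0 0 0;.3 0 0 0 0;.3 0 0 0 0")

```text
time_s: 14.33
position: [0.5747, 0.1162, 0.1112]
tool_rot: [-1.611, 2.695, 0.002]
force: [-9.6, 7.0, 10.3]
opening: 0.0381
finger_force: 59.5
```

Call:
servo_tool(rows=".3 0 0 0 -1.3;.3 0 0 0 -2.6;.3 0 0 0 -3.8;.3 0 0 0 -3.8;.3 0 0 0 -3.8")

```text
time_s: 14.75
position: [0.5748, 0.1162, 0.1113]
tool_rot: [-1.144, 2.925, 0.002]
force: [-8.5, 5.9, 9.4]
opening: 0.0383
finger_force: 59.5
```

Call:
servo_tool(rows="1 0 0 0 0;1 0 0 0 0;1 0 0 0 0;1 0 0 .4 0;1 0 0 1.3 0")

```text
time_s: 15.17
position: [0.5728, 0.114, 0.1577]
tool_rot: [1.14, -2.919, 0.0]
force: [-0.2, 0.2, -0.6]
opening: 0.0855
finger_force: 0.0
```

Call:
servo_tool(rows="1 0 .3 .5 1.4;1 .5 .6 .5 2.8;1 1 1 .5 4.2;1 1.5 1.3 .5 5.6;1 1.95 1.3 .5 7")

```text
time_s: 15.58
position: [0.6547, 0.169, 0.1818]
tool_rot: [-1.979, 2.438, -0.001]
force: [0.8, -0.8, 1.0]
opening: 0.0855
finger_force: 0.0
```

Call:
servo_tool(rows="1 0 0 0 1.4;1 0 0 -.4 2.8;1 0 0 -.8 3.8;1 0 0 -.8 3.8;1 0 0 -.8 3.8")

```text
time_s: 16.0
position: [0.653, 0.1667, 0.1487]
tool_rot: [2.343, -2.09, -0.001]
force: [-0.5, -0.4, 0.4]
opening: 0.0857
finger_force: 0.0
```

```bash
python3 look.py w6 gauge_pointer:.04 gauge_mark:.04 ; python3 -c "
import cv2
a=cv2.imread('pics/w6.png')[60:180,240:400];cv2.imwrite('pics/w6c.png',cv2.resize(a,None,fx=5,fy=5,interpolation=cv2.INTER_NEAREST))"
```

```text
16.0 [0.653  0.1667 0.1487] [ 0.5387  0.4339 -0.1221  0.0003 -1.0167 -0.4245]
yang 186.54970663852853
gauge_pointer [325.8 136.9] 0.74 [0.6514 0.1108 0.04  ]
gauge_mark [597.3 174.5] 0.22 [0.4387 0.1157 0.04  ]
```

View pics/w6c.png

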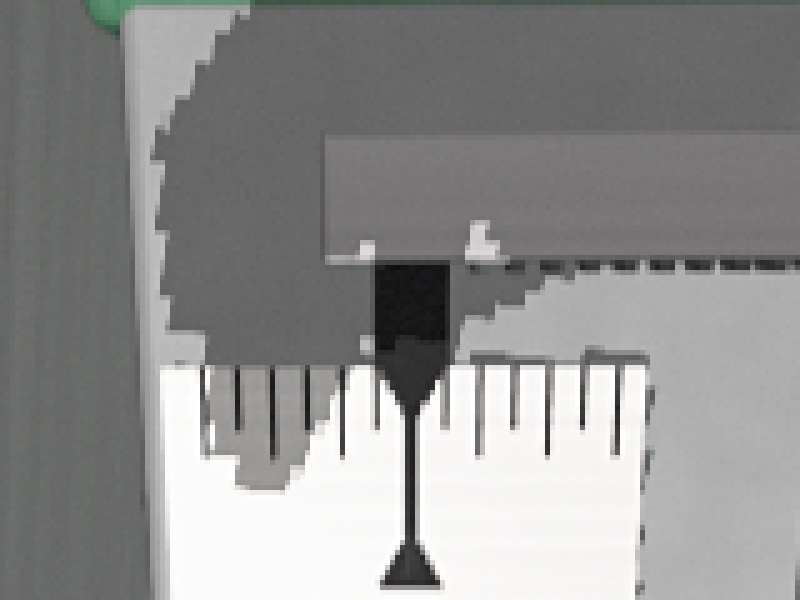

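Pointer tip (411,412) now meets the mark line (410). The gauge is set to about 0.3 mm.

Call:
servo_tool(rows="1 0 .2 .9 0;1 -.3 .9 1.6 0;1 -.7 1.6 2.3 0;1 -1 2.4 2.9 0;1 -1.3 3.2 3.3 0")

```text
time_s: 16.57
position: [0.6014, 0.2962, 0.2861]
tool_rot: [-2.341, 2.087, -0.002]
force: [1.3, -0.0, -0.4]
opening: 0.0853
finger_force: 0.0
```

Call:
servo_tool(rows="1 0 0 0 0;1 0 0 0 0;1 0 0 0 0;1 0 0 0 0;1 0 0 0 0")

```text
time_s: 16.98
position: [0.6014, 0.294, 0.2807]
tool_rot: [2.345, -2.089, -0.0]
force: [0.0, -1.0, -0.1]
opening: 0.0855
finger_force: 0.0
```

```bash
python3 look.py w7 bracket_a:.02 bush_a:.037
python3 - <<'E'
from h import *
print([ (np.round(d["rect"]),round(d["confidence"],2)) for d in env.look_for("wrist","bracket_a")],[ (np.round(d["rect"]),d["confidence"]) for d in env.look_for("wrist","bush_a")])
E
```

```text
16.9833 [0.6014 0.294  0.2807] [ 0.7453  0.3356  0.0406 -0.     -1.2769 -0.6297]
yang 186.62325861088692
bracket_a [345.1 324.8] 0.87 [0.5286 0.5337 0.02  ]
bracket_a [317.2 186.8] 0.79 [0.5964 0.3199 0.02  ]
bracket_a [488.1 203.6] 0.79 [0.3677 0.3172 0.02  ]
bracket_a [302.4 242.7] 0.77 [0.6076 0.4023 0.02  ]
[(array([478., 160., 534., 250.]), 0.9), (array([257., 224., 354., 290.]), 0.86), (array([268., 173., 370., 213.]), 0.71), (array([309., 305., 389., 372.]), 0.69), (array([284., 101., 394., 167.]), 0.58)] [(array([289., 106., 306., 122.]), 0.7), (array([266., 237., 276., 251.]), 0.67), (array([272., 187., 285., 200.]), 0.57), (array([321., 318., 330., 325.]), 0.53)]Traceback (most recent call last):
  File "look.py", line 9, in <module>
    for d in env.pinpoint("wrist",l)[:4]:print(l,np.round(d["uv"],1),round(d["confidence"],2),ray("wrist",d["uv"],float(z),kv))
             ~~~~~~~~~~~~^^^^^^^^^^^
ValueError: it knows: board, bracket, brass_ring, bush_jar, fence_face, gauge_mark, gauge_pointer, hammer, handle_grip, knob_grip, oil_can, press, ram_axis, spanner, tape, tray, tube_offcut
```

View pics/w7.png

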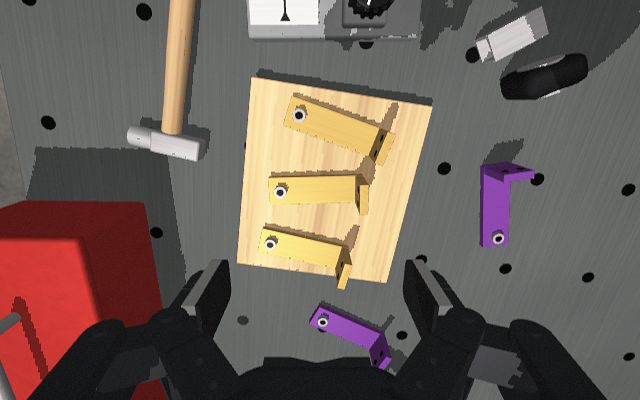

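Brass brackets: bushes at (299,115), (280,192), (270,244), with uprights on their right ends. The purple ones at (497,205) and (348,335) are off the board. I'll fit a bracket model to the yellow masks for their poses.

```bash
cat > fit.py <<'E'
from h import *
from scipy.optimize import minimize
def boxes(x,y,t,z0):
    out=[]
    for lo,hi in(((-.06,-.018,0),(.06,.018,.01)),((-.06,-.018,0),(-.05,.018,.055))):
        P=np.array([[a,b,c] for a in(lo[0],hi[0]) for b in(lo[1],hi[1]) for c in(lo[2],hi[2])])
        c,s=np.cos(t),np.sin(t);out.append(np.c_[x+c*P[:,0]-s*P[:,1],y+s*P[:,0]+c*P[:,1],P[:,2]+z0])
    return out
def ymask(im,lo=(17,120,70),hi=(30,255,255)):
    return cv2.inRange(cv2.cvtColor(im,cv2.COLOR_BGR2HSV),lo,hi)
def fit(mask,kv,p0,z0,S=4):
    K,V=kv;big=cv2.resize(mask,None,fx=S,fy=S,interpolation=cv2.INTER_LINEAR)>127
    def f(p):
        m=np.zeros(big.shape,np.uint8)
        for B in boxes(*p,z0):
            q=(K@(V[:3,:3]@B.T+V[:3,3:])).T;q=(q[:,:2]/q[:,2:]+.5)*S
            cv2.fillConvexPoly(m,cv2.convexHull(np.round(q).astype(np.int32)),1)
        y,x=np.nonzero(m);a,b,c,d=x.min()-8*S,x.max()+8*S,y.min()-8*S,y.max()+8*S
        a=max(a,0);c=max(c,0)
        w=big[c:d,a:b];m=m[c:d,a:b]>0
        return 1-(w&m).sum()/(w|m).sum()
    best=min((minimize(f,p0,method="Nelder-Mead",options=dict(initial_simplex=np.array(p0)+np.array([[0,0,0],[k,0,0],[0,k,0],[0,0,k*15]]),xatol=1e-4,fatol=1e-4)) for k in(.01,.004,-.006)),key=lambda r:r.fun)
    return best.x,best.fun
E
python3 - <<'E'
from fit import *
im=cv2.imread("pics/w7.png");h=cv2.cvtColor(im,cv2.COLOR_BGR2HSV)
for p in((335,130),(320,190),(305,250),(383,150),(363,200),(345,262),(260,150),(300,150)):print(p,h[p[1],p[0]])
m=ymask(im);kv=cam("wrist")
for b in((299,115),(280,192),(270,244)):
    B=ray("wrist",b,.037,kv)
    r=min((fit(m,kv,[B[0]-.045*np.cos(t),B[1]-.045*np.sin(t),t],.02) for t in(-.2,0.1,.3)),key=lambda r:r[1])
    x,y,t=r[0];print("bush",B,"fit",np.round(r[0],4),np.degrees(t),r[1],"modelbush",x+.045*np.cos(t),y+.045*np.sin(t),"upright",x-.055*np.cos(t),y-.055*np.sin(t))
E
```

```text
(335, 130) [ 20 134 238]
(320, 190) [ 22 131 246]
(305, 250) [ 24 123 251]
(383, 150) [ 20 136 235]
(363, 200) [ 21 134 241]
(345, 262) [ 19 137 106]
(260, 150) [ 20  84 250]
(300, 150) [ 21  82 249]
bush [0.62800538 0.23229244 0.037     ] fit [ 0.585   0.242  -0.2241] -12.842153983987126 0.08278894248740631 modelbush 0.6288738199042903 0.23202692286653176 upright 0.5313752107591746 0.25425351088106873
bush [0.64276367 0.32760655 0.037     ] fit [0.5989 0.3217 0.1419] 8.131998847028187 0.13811605311677821 modelbush 0.6434552927053682 0.32807488018412995 upright 0.5444608114988051 0.31392946783088177
bush [0.65048107 0.40117438 0.037     ] fit [ 0.6068  0.4078 -0.1285] -7.362695240233607 0.3703993015668796 modelbush 0.6514725947345915 0.4020607945630298 upright 0.5522971137524127 0.41487578468996705
```

Call:
servo_tool(rows="1 -.5 -.3 0 -1;1 -1 -.6 -.5 -2;1 -1.5 -.9 -1 -3;1 -1.75 -1 -1.9 -3.9;1 -1.75 -1 -2.7 -3.9")

```text
time_s: 17.6
position: [0.5296, 0.2539, 0.1733]
tool_rot: [-1.952, 2.459, 0.001]
force: [0.3, 0.2, -0.5]
opening: 0.0852
finger_force: 0.0
```

Call:
servo_tool(rows="1 0 0 -.5 0;1 0 0 -.5 0;1 0 0 -.5 0;1 0 0 -.5 0;1 0 0 -.5 0")

```text
time_s: 18.02
position: [0.5323, 0.2558, 0.1551]
tool_rot: [-1.959, 2.453, -0.0]
force: [0.3, -0.0, 0.8]
opening: 0.0854
finger_force: 0.0
```

```bash
python3 look.py w8
python3 - <<'E'
from fit import *
im=cv2.imread("pics/w8.png");m=ymask(im,(17,106,60));kv=cam("wrist")
r=fit(m,kv,[.585,.242,-.224],.02);x,y,t=r[0];print(r,np.degrees(t),"upright",x-.055*np.cos(t),y-.055*np.sin(t))
E
```

```text
18.0167 [0.5323 0.2558 0.1551] [ 0.779   0.3012 -0.3124  0.0005 -0.9543 -1.0023]
yang 167.2238141862449
(array([ 0.5842841 ,  0.24136435, -0.22251249]), np.float64(0.10069137843575626)) -12.749026832318407 upright 0.5306400619851388 0.25350179331919365
```

Call:
servo_tool(rows="1 -.03 -.05 -.6 0;1 -.03 -.05 -1.2 0;1 -.03 -.05 -1.8 0;1 -.03 -.05 -2.3 0;1 -.03 -.05 -2.3 0")

```text
time_s: 18.48
position: [0.5286, 0.252, 0.0585]
tool_rot: [1.957, -2.452, -0.0]
force: [-1.2, 0.7, -1.1]
opening: 0.0854
finger_force: 0.0
```

Call:
servo_tool(rows="0 0 0 0 0;0 0 0 0 0;0 0 0 0 0;0 0 0 0 0;0 0 0 0 0")

```text
time_s: 18.9
position: [0.5305, 0.2536, 0.0625]
tool_rot: [-1.959, 2.453, 0.0]
force: [0.5, -0.1, 0.4]
opening: 0.0258
finger_force: 0.0
```

Call:
servo_tool(rows="0 0 0 0 0;0 0 0 0 0;0 0 0 0.1 0;0 0 0 .5 0;0 0 0 1 0")

```text
time_s: 19.32
position: [0.528, 0.2517, 0.0994]
tool_rot: [1.955, -2.451, -0.001]
force: [0.7, 0.5, -4.8]
opening: 0.0091
finger_force: 58.9
```

Call:
servo_tool(rows="0 -.2 0 .8 .5;0 -.8 -.2 1.4 1.2;0 -1.4 -.5 2 2;0 -2 -1 2.4 3;0 -2.4 -1.8 2.4 3.9")

```text
time_s: 19.73
position: [0.4334, 0.1823, 0.2]
tool_rot: [-2.351, 2.077, -0.0]
force: [0.5, -1.6, -3.1]
opening: 0.009
finger_force: 59.2
```

Call:
servo_tool(rows="0 0 -.9 0 0;0 -.1 -1.8 0 0;0 -.2 -2.7 0 0;0 -.2 -3.6 0 0;0 -.2 -4.5 0 0")

```text
time_s: 20.15
position: [0.4242, -0.0006, 0.1969]
tool_rot: [2.348, -2.086, -0.002]
force: [1.7, -0.3, -5.3]
opening: 0.009
finger_force: 59.4
```

Call:
servo_tool(rows="0 0 -.5 0 0;0 0 -.7 0 0;0 0 -.7 0 0;0 0 -.7 0 0;0 0 -.7 0 0")

```text
time_s: 20.57
position: [0.4258, -0.0263, 0.1971]
tool_rot: [2.348, -2.087, -0.001]
force: [-0.4, -0.2, -4.0]
opening: 0.0091
finger_force: 59.4
```

```bash
python3 look.py w9 ram_axis:.045 press:0 fence_face:.053
python3 - <<'E'
from fit import *
im=cv2.imread("pics/w9.png");m=ymask(im,(17,106,60));kv=cam("wrist");s=env.get_state()["position"]
r=fit(m,kv,[s[0]+.055,s[1]+.006,.115],s[2]-.0425);x,y,t=r[0];print(r,np.degrees(t),"upright",x-.055*np.cos(t),y-.055*np.sin(t))
E
```

```text
20.5667 [ 0.4258 -0.0263  0.1971] [ 0.4042 -0.0129 -0.5874 -0.0004 -0.9969 -0.2867]
yang 186.72245400169888
ram_axis [139.7 183.5] 0.57 [ 0.5889 -0.0151  0.045 ]
press [165.7 175.9] 0.93 [ 0.5861 -0.0115  0.    ]
fence_face [120.6 189.2] 0.78 [ 0.6019 -0.0104  0.053 ]
(array([ 0.47988572, -0.0188613 ,  0.12733383]), np.float64(0.1514075639792426)) 7.295690977298312 upright 0.4253309980432268 -0.025845750159717927
```

View pics/w9.png

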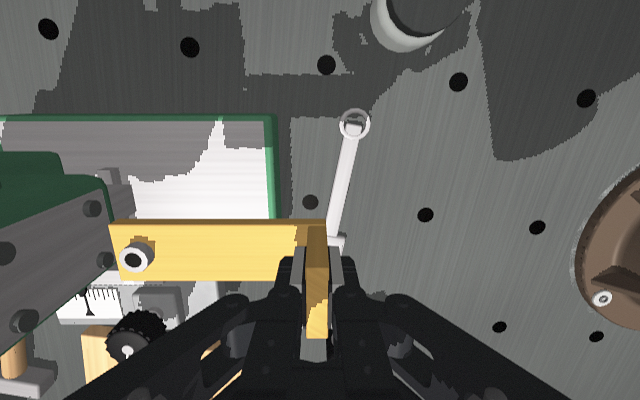

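Run:
```python
from h import *
th=np.radians(6.6);yv=np.array([-np.sin(th),np.cos(th)]);xv=np.array([np.cos(th),np.sin(th)])
kv=cam("wrist")
for uv in((100,115.5),(200,116),(265,115.5),(276,150),(276,215)):
    p=ray("wrist",uv,.045,kv)[:2];print("w9",uv,p,p@xv,p@yv)
K,_=kv;c=env.camera_info("wrist")
from scipy.spatial.transform import Rotation as R
def kvat(pos,yang):
    a=np.radians(yang);M=np.array([[-np.sin(a)*-1*-1,np.cos(a),0],[np.cos(a),np.sin(a),0],[0,0,-1]]);
    M=np.c_[[np.sin(a),-np.cos(a),0],[np.cos(a),np.sin(a),0],[0,0,-1]];T=np.eye(4);T[:3,:3]=M;T[:3,3]=pos;
    assert abs(np.linalg.det(M)-1)<1e-6
    return K,np.linalg.inv(T@np.array(c["mount"]))
k2=kvat([.6387,.1181,.1898],186.113)
for uv in((290,60+161/2.5),(420,60+159.5/2.5)):
    p=ray("",uv,.045,k2)[:2];print("w2 left",p,p@yv)
for r in((.590,-.012),(.598,-.011)):print(np.array(r)@xv,np.array(r)@yv)
```

```text
w9 (100, 115.5) [ 0.61927452 -0.07238505] 0.6068507116825689 -0.14308298949781995
w9 (200, 116) [ 0.53338398 -0.0820409 ] 0.5204195711691014 -0.1428028353903424
w9 (265, 115.5) [ 0.47751985 -0.08901442] 0.4641241475841795 -0.14330926772002212
w9 (276, 150) [ 0.46584856 -0.06035976] 0.4558236913406986 -0.11350304744618125
w9 (276, 215) [0.46120778 0.00199421] 0.4583804603524765 -0.051028918813205634Traceback (most recent call last):
  File "<stdin>", line 13, in <module>
  File "<stdin>", line 11, in kvat
AssertionError
```

Run:
```python
from h import *
th=np.radians(6.6);yv=np.array([-np.sin(th),np.cos(th)]);xv=np.array([np.cos(th),np.sin(th)])
c=env.camera_info("wrist");K=np.array(c["intrinsics"])
a=np.radians(186.113);M=np.c_[[-np.sin(a),np.cos(a),0],[np.cos(a),np.sin(a),0],[0,0,-1]];T=np.eye(4);T[:3,:3]=M;T[:3,3]=[.6387,.1181,.1898]
k2=K,np.linalg.inv(T@np.array(c["mount"]))
for uv in((290,60+161/2.5),(420,60+159.5/2.5)):
    p=ray("",uv,.045,k2)[:2];print("w2 left",p,p@yv)
for r in((.590,-.012),(.598,-.011)):print(np.array(r)@xv,np.array(r)@yv)
```

```text
w2 left [0.66679729 0.05915803] -0.017873806671838
w2 left [0.55699955 0.04710017] -0.017231916737373024
0.5847106858983194 -0.07973339197799605
0.5927726051736155 -0.07965951641633857
```

Call:
servo_tool(rows="0 0 -.13 -.6 0;0 0 -.13 -1.2 0;0 0 -.13 -1.8 0;0 0 -.13 -2.4 0;0 0 -.13 -2.6 0")

```text
time_s: 21.18
position: [0.4243, -0.0321, 0.0906]
tool_rot: [2.345, -2.085, -0.004]
force: [-1.2, -0.6, -4.8]
opening: 0.0092
finger_force: 59.7
```

Call:
servo_tool(rows="0 .3 .035 0 0;0 .6 .07 0 0;0 .9 .105 0 0;0 1.2 .14 0 0;0 1.4 .16 0 0")

```text
time_s: 21.6
position: [0.4848, -0.025, 0.0942]
tool_rot: [-2.347, 2.086, -0.002]
force: [0.8, 0.1, -5.5]
opening: 0.0092
finger_force: 59.7
```

Call:
servo_tool(rows="0 0 0 0 0;0 .03 0 0 0;0 .06 0.01 0 0;0 .09 0.01 0 0;0 .12 .015 0 0")

```text
time_s: 22.02
position: [0.4866, -0.0252, 0.0934]
tool_rot: [-2.348, 2.087, 0.0]
force: [-0.1, -0.7, -5.8]
opening: 0.0095
finger_force: 59.6
```

Call:
servo_tool(rows="0 .03 0 0 0;0 .06 0.01 0 0;0 .09 0.01 0 0;0 .1 0.015 0 0;0 .1 .015 0 0")

```text
time_s: 22.43
position: [0.4903, -0.0247, 0.0931]
tool_rot: [2.347, -2.087, -0.001]
force: [-2.5, 0.3, -3.4]
opening: 0.009
finger_force: 59.9
```

Call:
servo_tool(rows="0 .03 0 0 0;0 .06 0.01 0 0;0 .08 0.01 0 0;0 .08 0.01 0 0;0 .08 .01 0 0")

```text
time_s: 22.85
position: [0.4906, -0.025, 0.0924]
tool_rot: [2.343, -2.085, -0.006]
force: [-11.7, -0.7, 1.4]
opening: 0.0092
finger_force: 60.7
```

Call:
servo_tool(rows="0 -.05 0 0 0;0 -.06 -.01 -.03 0;0 -.06 -.01 -.06 0;0 -.06 -.01 -.09 0;0 -.06 -.01 -.09 0")

```text
time_s: 23.27
position: [0.4904, -0.0249, 0.0892]
tool_rot: [2.346, -2.087, -0.002]
force: [-5.3, -0.3, -2.4]
opening: 0.0091
finger_force: 60.0
```

Call:
servo_tool(rows="0 0 0 -.02 0;0 0 0 -.04 0;0 0 0 -.04 0;0 0 0 -.04 0;0 0 0 -.04 0")

```text
time_s: 23.68
position: [0.4904, -0.0249, 0.0877]
tool_rot: [2.346, -2.087, -0.002]
force: [-5.2, -0.6, -2.2]
opening: 0.0094
finger_force: 60.0
```

Call:
servo_tool(rows="0 -.02 0 -.02 0;0 -.02 0 -.04 0;0 -.02 0 -.06 0;0 -.02 0 -.06 0;0 -.02 0 -.06 0")

```text
time_s: 24.1
position: [0.4903, -0.0248, 0.0872]
tool_rot: [2.348, -2.086, 0.0]
force: [-12.4, -0.9, 18.2]
opening: 0.0093
finger_force: 63.4
```

Call:
servo_tool(rows="0 0 0 .04 0;0 0 0 .05 0;.2 0 0 .05 0;.4 0 0 .05 0;1 0 0 .05 0")

```text
time_s: 24.52
position: [0.4924, -0.024, 0.0883]
tool_rot: [-2.347, 2.085, -0.003]
force: [0.4, 0.1, -0.0]
opening: 0.0406
finger_force: 0.0
```

Call:
servo_tool(rows="1 0 0 0 0;1 0 0 0 0;1 0 0 .6 0;1 -.2 0 1.4 0;1 -.4 0 2.3 0")

```text
time_s: 24.93
position: [0.4741, -0.0247, 0.1796]
tool_rot: [2.346, -2.086, -0.002]
force: [1.5, 0.6, -0.2]
opening: 0.0855
finger_force: 0.0
```

```bash
python3 look.py w10 handle_grip:.305 ram_axis:.045
python3 - <<'E'
from fit import *
im=cv2.imread("pics/w10.png");m=ymask(im,(17,106,60));kv=cam("wrist")
r=fit(m,kv,[.546,-.0185,.115],.045);x,y,t=r[0];print(r,np.degrees(t),"upright",x-.055*np.cos(t),y-.055*np.sin(t))
env.get_image("scene");env.get_image("top");a=env.pinpoint("scene","handle_grip")[0]["uv"];b=env.pinpoint("top","handle_grip")[0]["uv"];print(a,b,tri(a,b),ray("top",b,.305))
E
```

```text
24.9333 [ 0.4741 -0.0247  0.1796] [ 0.3639  0.0937 -0.5197 -0.0001 -0.9606 -0.2468]
yang 186.70810300429045
(array([ 0.54766729, -0.0145094 ,  0.12526951]), np.float64(0.15798730520565174)) 7.1774142597482955 upright 0.4930982656257583 -0.021381216579787355
[239.4, 171.6] [430.7, 224.3] [ 0.52449447 -0.16464171  0.31768209] [ 0.5254026  -0.16725452  0.305     ]
```

View pics/w10.png

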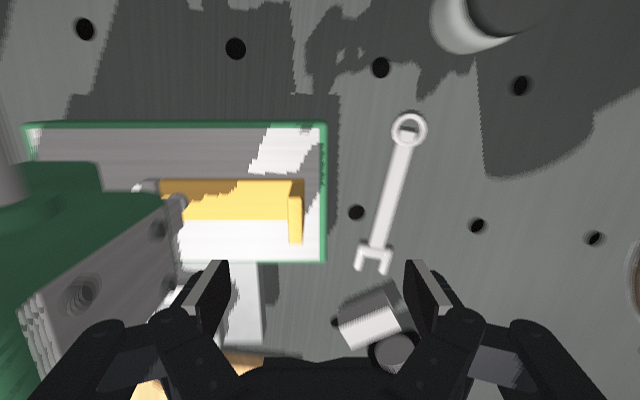

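Call:
servo_tool(rows="1 -.1 -.2 .9 0;1 -.1 -.6 1.8 0;1 -.1 -1 2.7 0;1 0 -1.4 3.6 0;1 .2 -1.8 4.5 0")

```text
time_s: 25.7
position: [0.4821, -0.0972, 0.3607]
tool_rot: [2.347, -2.086, -0.002]
force: [0.6, 0.4, -0.1]
opening: 0.0853
finger_force: 0.0
```

Call:
servo_tool(rows="1 .3 -.6 .6 0;1 .6 -1.2 1 0;1 .9 -1.85 1 0;1 .9 -1.85 1 0;1 .9 -1.85 1 0")

```text
time_s: 26.12
position: [0.5192, -0.1716, 0.3975]
tool_rot: [2.343, -2.089, -0.005]
force: [-0.3, 0.6, -0.0]
opening: 0.0852
finger_force: 0.0
```

```bash
python3 look.py w11 handle_grip:.305
```

```text
26.1167 [ 0.5192 -0.1716  0.3975] [ 0.039   0.0873 -0.0191 -0.0003 -1.4682  0.0758]
yang 186.57699817499588
handle_grip [315.3 219.5] 0.96 [ 0.5186 -0.1672  0.305 ]
handle_grip [257.5 243.8] 0.37 [ 0.5609 -0.1421  0.305 ]
```

Call:
servo_tool(rows="1 0 0 -.6 0;1 0 0 -1.2 0;1 0 0 -1.8 0;1 0 0 -2.2 0;1 0 0 -2.2 0")

```text
time_s: 26.63
position: [0.5168, -0.1692, 0.3078]
tool_rot: [2.346, -2.084, -0.009]
force: [-0.5, 0.4, -0.3]
opening: 0.0852
finger_force: 0.0
```

Call:
servo_tool(rows="0 0 0 0 0;0 0 0 0 0;0 0 0 0 0;0 0 0 0 0;0 0 0 0 0")

```text
time_s: 27.05
position: [0.5191, -0.1704, 0.3126]
tool_rot: [-2.347, 2.087, -0.002]
force: [0.3, -0.0, 0.6]
opening: 0.0254
finger_force: 0.0
```

Call:
servo_tool(rows="0 0 0 0 0;0 0 0 0 0;0 0 0 0 0;0 0 0 0 0;0 0 0 0 0")

```text
time_s: 27.47
position: [0.519, -0.1705, 0.3122]
tool_rot: [-2.348, 2.087, -0.001]
force: [-0.6, 2.6, 5.0]
opening: 0.0201
finger_force: 58.8
```

Run:
```python
from h import *
s=env.get_state();print(s["position"],s["force"],s["opening"])
th=np.radians(6.6)
prev=0
for f in list(np.arange(0,1.26,.08))+[1.15,1.2,1.25]:
    a=np.radians(50)-f;d=.17*(np.cos(np.radians(50))-np.cos(a));z=.17*(np.sin(a)-np.sin(np.radians(50)))
    print(round(f,2),np.round(np.array([d*np.cos(th),d*np.sin(th),z])/.04,2))
```

```text
[ 0.51897663 -0.17045366  0.31223904] [-0.64914995  2.56715301  5.03906539] 0.0200623107749269
0.0 [0. 0. 0.]
0.08 [-0.25 -0.03 -0.23]
0.16 [-0.48 -0.06 -0.48]
0.24 [-0.69 -0.08 -0.74]
0.32 [-0.88 -0.1  -1.02]
0.4 [-1.05 -0.12 -1.32]
0.48 [-1.19 -0.14 -1.63]
0.56 [-1.3  -0.15 -1.95]
0.64 [-1.39 -0.16 -2.28]
0.72 [-1.46 -0.17 -2.61]
0.8 [-1.5  -0.17 -2.95]
0.88 [-1.51 -0.17 -3.29]
0.96 [-1.49 -0.17 -3.63]
1.04 [-1.45 -0.17 -3.96]
1.12 [-1.38 -0.16 -4.3 ]
1.2 [-1.28 -0.15 -4.62]
1.15 [-1.35 -0.16 -4.42]
1.2 [-1.28 -0.15 -4.62]
1.25 [-1.21 -0.14 -4.82]
```

Call:
servo_tool(rows=".6 0 0 0 0;.6 0 0 -.1 0;.6 0 0 -.1 0;0 0 0 -.1 0;0 0 0 -.1 0")

```text
time_s: 27.88
position: [0.5186, -0.1706, 0.3073]
tool_rot: [2.347, -2.087, -0.001]
force: [0.6, 0.4, 0.1]
opening: 0.028
finger_force: 0.0
```

Call:
servo_tool(rows="0 0 0 0 0;0 0 0 0 0;0 0 0 0 0;0 0 0 0 0;0 0 0 0 0")

```text
time_s: 28.3
position: [0.5193, -0.1704, 0.3078]
tool_rot: [-2.347, 2.087, -0.001]
force: [4.9, 0.4, -1.8]
opening: 0.0201
finger_force: 58.6
```

Call:
servo_tool(rows="0 -.25 -.03 -.23 0;0 -.48 -.06 -.48 0;0 -.69 -.08 -.74 0;0 -.88 -.1 -1.02 0;0 -1.05 -.12 -1.32 0")

```text
time_s: 28.72
position: [0.4793, -0.1754, 0.2568]
tool_rot: [-2.345, 2.084, -0.01]
force: [2.1, 1.1, 9.1]
opening: 0.0201
finger_force: 59.9
```

Call:
servo_tool(rows="0 -.14 -.02 -.31 0;0 -.25 -.03 -.63 0;0 -.34 -.04 -.96 0;0 -.41 -.05 -1.29 0;0 -.45 -.05 -1.63 0")

```text
time_s: 29.13
position: [0.461, -0.1776, 0.1914]
tool_rot: [-2.346, 2.084, -0.008]
force: [6.0, -0.6, 4.4]
opening: 0.02
finger_force: 65.9
```

Call:
servo_tool(rows="0 0 0 -.34 0;0 .02 0 -.68 0;0 .06 0 -1 0;0 .12 .01 -1.35 0;0 .15 .01 -1.47 0")

```text
time_s: 29.55
position: [0.4651, -0.1772, 0.1307]
tool_rot: [2.348, -2.087, 0.001]
force: [-5.4, 2.8, 14.3]
opening: 0.0204
finger_force: 72.4
```

Call:
servo_tool(rows="0 0 0 0 0;0 0 0 0 0;0 0 0 0 0;0 0 0 0 0;0 0 0 0 0")

```text
time_s: 29.97
position: [0.4648, -0.1772, 0.1321]
tool_rot: [2.348, -2.087, 0.001]
force: [-4.1, 1.0, 9.1]
opening: 0.0204
finger_force: 71.8
```

Call:
servo_tool(rows="0 .02 0 -.06 0;0 .04 0 -.12 0;0 .05 0 -.18 0;0 .05 0 -.18 0;0 .05 0 -.18 0")

```text
time_s: 30.38
position: [0.4663, -0.1771, 0.1254]
tool_rot: [2.348, -2.087, 0.0]
force: [-7.2, 3.5, 19.2]
opening: 0.0202
finger_force: 73.7
```

Run:
```python
from h import *
s=env.get_state();print(s["time_s"],s["position"],s["force"])
a=env.get_image("scene")[130:290,200:420];cv2.imwrite("pics/s1.png",cv2.resize(a,None,fx=3.5,fy=3.5,interpolation=cv2.INTER_CUBIC))
```

```text
30.3833 [ 0.46630577 -0.17707259  0.12542006] [-7.16763031  3.51438545 19.24859359]
```

Call:
servo_tool(rows="0 -.03 0 .13 0;0 -.06 0 .26 0;0 -.09 0 .38 0;0 -.12 -.01 .51 0;0 -.15 -.01 .64 0")

```text
time_s: 30.85
position: [0.4613, -0.1773, 0.1499]
tool_rot: [-2.348, 2.087, -0.001]
force: [5.0, -1.7, 1.1]
opening: 0.0202
finger_force: 71.8
```

Call:
servo_tool(rows="0 -.02 0 .13 0;0 -.03 0 .27 0;0 -.05 0 .4 0;0 -.06 0 .54 0;0 -.06 0 .67 0")

```text
time_s: 31.27
position: [0.4602, -0.1775, 0.1773]
tool_rot: [-2.347, 2.086, -0.005]
force: [9.3, -3.7, -1.8]
opening: 0.02
finger_force: 74.4
```

Call:
servo_tool(rows="0 0 0 .14 0;0 .01 0 .27 0;0 .02 0 .41 0;0 .03 0 .54 0;0 .05 0 .68 0")

```text
time_s: 31.68
position: [0.4641, -0.177, 0.2046]
tool_rot: [-2.345, 2.084, -0.009]
force: [18.4, -1.3, -8.6]
opening: 0.0203
finger_force: 76.9
```

Call:
servo_tool(rows="0 .02 0 .13 0;0 .05 .01 .26 0;0 .08 .01 .4 0;0 .12 .01 .53 0;0 .16 .02 .66 0")

```text
time_s: 32.1
position: [0.4733, -0.1759, 0.2311]
tool_rot: [-2.343, 2.081, -0.014]
force: [26.2, -2.7, -12.7]
opening: 0.0203
finger_force: 80.5
```

Call:
servo_tool(rows="0 .04 0 .13 0;0 .09 .01 .26 0;0 .14 .02 .38 0;0 .19 .02 .5 0;0 .25 .03 .63 0")

```text
time_s: 32.52
position: [0.4862, -0.1743, 0.255]
tool_rot: [-2.34, 2.078, -0.019]
force: [47.9, -9.1, -36.1]
opening: 0.02
finger_force: 79.6
```

Call:
servo_tool(rows="0 .06 .01 .12 0;0 .13 .02 .24 0;0 .2 .02 .36 0;0 .28 .03 .47 0;0 .36 .04 .58 0")

```text
time_s: 32.93
position: [0.5005, -0.172, 0.2762]
tool_rot: [-2.34, 2.078, -0.016]
force: [46.4, -5.2, -32.0]
opening: 0.02
finger_force: 78.8
```

Call:
servo_tool(rows="0 .08 .01 .1 0;0 .17 .02 .21 0;0 .26 .03 .31 0;0 .35 .04 .41 0;0 .44 .05 .51 0")

```text
time_s: 33.35
position: [0.5154, -0.1688, 0.2933]
tool_rot: [-2.341, 2.082, -0.004]
force: [42.5, -5.1, -53.2]
opening: 0.0202
finger_force: 74.6
```

Call:
servo_tool(rows="0 .06 .01 .06 0;0 .12 .02 .12 0;0 .19 .02 .18 0;0 .25 .03 .23 0;0 .25 .03 .23 0")

```text
time_s: 33.77
position: [0.5201, -0.1675, 0.2987]
tool_rot: [-2.346, 2.088, 0.014]
force: [27.2, -1.5, -50.1]
opening: 0.0202
finger_force: 72.3
```

Call:
servo_tool(rows="0 0 0 0 0;0 0 0 0 0;0 0 0 0 0;0 0 0 0 0;0 0 0 0 0")

```text
time_s: 34.18
position: [0.5201, -0.1675, 0.2987]
tool_rot: [-2.345, 2.088, 0.013]
force: [27.8, -3.1, -51.6]
opening: 0.0205
finger_force: 72.2
```

Call:
servo_tool(rows="0 -.02 0 -.06 0;0 -.04 0 -.12 0;0 -.05 0 -.18 0;0 -.05 0 -.2 0;0 -.05 0 -.2 0")

```text
time_s: 34.6
position: [0.5183, -0.1679, 0.2967]
tool_rot: [-2.345, 2.085, 0.004]
force: [14.0, 5.4, -17.0]
opening: 0.0202
finger_force: 75.1
```

View pics/s1.png

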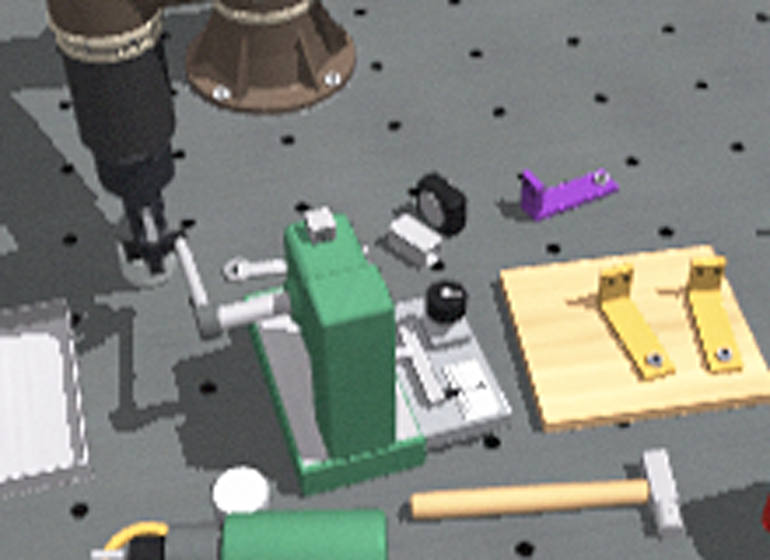

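The picture shows the handle down and the ram bar sunk into the head. The other two brackets are still on the board. I'll relax the load before opening.

Call:
servo_tool(rows="0 -.02 0 -.03 0;0 -.04 0 -.06 0;0 -.05 0 -.09 0;0 -.05 0 -.09 0;0 -.05 0 -.09 0")

```text
time_s: 35.02
position: [0.5163, -0.1681, 0.2948]
tool_rot: [-2.345, 2.084, 0.001]
force: [10.3, 7.4, -8.0]
opening: 0.0204
finger_force: 75.9
```

```bash
cat > hg.py <<'E'
from h import *
env.get_image("top");env.get_image("scene")
for n in("scene","top"):print(n,[(np.round(d["uv"],1),round(d["confidence"],2)) for d in env.pinpoint(n,"handle_grip")[:2]])
E
python3 hg.py
```

```text
scene [(array([239.4, 168.6]), 0.85)]
top []
```

Call:
servo_tool(rows=".25 0 0 0 0;.25 0 0 0 0;.3 0 0 0 0;.4 0 0 0 0;1 0 0 0 0")

```text
time_s: 35.63
position: [0.5143, -0.1703, 0.296]
tool_rot: [2.347, -2.087, -0.002]
force: [-0.2, -0.1, -0.1]
opening: 0.0451
finger_force: 0.0
```

Call:
servo_tool(rows="1 0 0 0.3 0;1 0 0 .9 0;1 0 0 1.6 0;1 0 0 2.4 0;1 0 0 2.8 0")

```text
time_s: 36.05
position: [0.5147, -0.1711, 0.412]
tool_rot: [-2.347, 2.087, -0.005]
force: [1.5, -0.6, 0.2]
opening: 0.0856
finger_force: 0.0
```

```bash
python3 hg.py; python3 look.py w12 handle_grip:.305
```

```text
scene [(array([237.9, 174.3]), 0.71)]
top []
36.25 [ 0.5143 -0.1704  0.4081] [ 0.0415  0.0746 -0.01   -0.0005 -1.4862  0.0755]
yang 186.69669058346875
handle_grip [311.7 212.7] 0.65 [ 0.517  -0.1672  0.305 ]
```

Call:
servo_tool(rows="1 -.3 .5 0 0;1 -.6 1.3 0 0;1 -.9 2.1 0 0;1 -.9 3 -.4 0;1 -.9 3.65 -1 0")

```text
time_s: 36.77
position: [0.4786, -0.0228, 0.3691]
tool_rot: [-2.345, 2.085, -0.003]
force: [1.3, 1.0, -1.0]
opening: 0.0854
finger_force: 0.0
```

Call:
servo_tool(rows="1 0 0 -1 0;1 0 0 -2 0;1 .1 0 -3 0;1 .2 0 -4 0;1 .3 0 -4.5 0")

```text
time_s: 37.18
position: [0.4875, -0.025, 0.1828]
tool_rot: [2.343, -2.084, -0.007]
force: [-0.9, 0.5, -0.7]
opening: 0.0849
finger_force: 0.0
```

```bash
python3 look.py w13
python3 - <<'E'
from fit import *
im=cv2.imread("pics/w13.png");m=ymask(im,(17,106,60));kv=cam("wrist")
r=fit(m,kv,[.546,-.0185,.115],.045);x,y,t=r[0];print(r,np.degrees(t),"upright",x-.055*np.cos(t),y-.055*np.sin(t))
E
```

```text
37.1833 [ 0.4875 -0.025   0.1828] [ 0.3514  0.1154 -0.4853 -0.0017 -0.9772 -0.2337]
yang 186.68871058383542
(array([ 0.53094472,  0.00756036, -0.04859146]), np.float64(0.3445089084458731)) -2.784085509720898 upright 0.4760096345402813 0.01023184250129391
```

Call:
servo_tool(rows="1 0 0 -.6 0;1 0 0 -1.2 0;1 0 0 -1.8 0;1 0.03 0 -2.32 0;1 0.03 0 -2.32 0")

```text
time_s: 37.65
position: [0.4882, -0.0256, 0.0917]
tool_rot: [2.341, -2.084, -0.008]
force: [-7.7, -1.0, -1.7]
opening: 0.0854
finger_force: 0.0
```

Call:
servo_tool(rows="0 0 0 0 0;0 0 0 0 0;0 0 0 0 0;0 0 0 0 0;0 0 0 0 0")

```text
time_s: 38.07
position: [0.4927, -0.0242, 0.0964]
tool_rot: [-2.347, 2.086, -0.002]
force: [0.6, -0.7, 1.1]
opening: 0.0255
finger_force: 0.0
```

Call:
servo_tool(rows="0 0 0 0 0;0 0 0 0 0;0 0 0 0 0;0 0 0 .04 0;0 0 0 .08 0")

```text
time_s: 38.48
position: [0.492, -0.0245, 0.0986]
tool_rot: [2.348, -2.087, -0.0]
force: [0.9, 0.6, -0.4]
opening: 0.0001
finger_force: 0.0
```

Call:
servo_tool(rows="0 -.2 0 .5 0;.5 -.4 0 1.2 0;1 -.6 0 1.9 0;1 -.6 0 2.2 0;1 -.6 0 2.2 0")

```text
time_s: 38.9
position: [0.4695, -0.0241, 0.19]
tool_rot: [-2.345, 2.083, -0.005]
force: [0.3, 0.0, 1.2]
opening: 0.0483
finger_force: 0.0
```

```bash
python3 look.py w14 bracket_a:.045
```

```text
38.9 [ 0.4695 -0.0241  0.19  ] [ 0.3696  0.0691 -0.5206  0.001  -0.9751 -0.2521]
yang 186.76236675267165
```

View pics/w14.png

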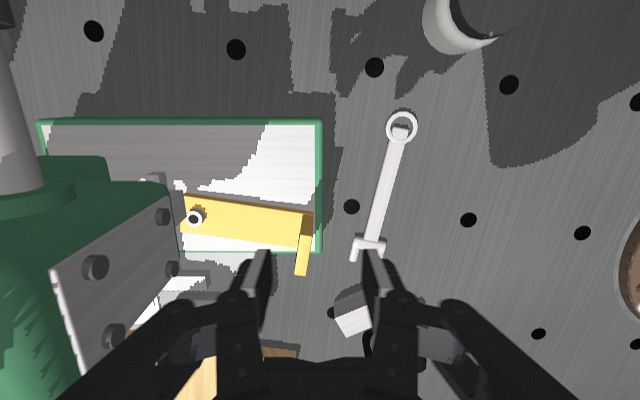

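The bracket was knocked out and turned (bush at 195,218, upright at 305,240). I'll check the bush closely to see whether it's flush.

Run:
```python
from fit import *
im=cv2.imread("pics/w14.png");cr=cv2.resize(im[170:290,160:340],None,fx=4.4,fy=4.4,interpolation=cv2.INTER_CUBIC)
a=cv2.imread("pics/w9.png");c2=cv2.resize(a[220:290,95:215],None,fx=1.6,fy=1.6,interpolation=cv2.INTER_CUBIC)
cr[-c2.shape[0]:,:c2.shape[1]]=c2
cv2.imwrite("pics/w14c.png",cr);print(cr.shape)
m=ymask(im,(17,106,60));m[:,330:]=0;m[276:,:]=0;kv=cam("wrist")
for z in(.045,):
  for t in(-.25,-.1):
    r=fit(m,kv,[.53,.00,t],z);x,y,tt=r[0];print(r,np.degrees(tt),"upright",x-.055*np.cos(tt),y-.055*np.sin(tt),"bush px",[proj("wrist",[x+.045*np.cos(tt),y+.045*np.sin(tt),z+h],kv) for h in(.01,.017)])
```

```text
(528, 792, 3)
(array([ 0.52962078,  0.0067558 , -0.02894405]), np.float64(0.30078252880360745)) -1.658371858975902 upright 0.4746438211493743 0.008347498147423003 bush px [array([193.5292061, 216.3246477]), array([190.42889715, 219.27277918])]
(array([ 0.52964729,  0.00666691, -0.01939236]), np.float64(0.3007454401268834)) -1.1111006092579463 upright 0.47465763291653357 0.007733427694608858 bush px [array([193.4926204 , 216.67346155]), array([190.39264308, 219.62917707])]
```

View pics/w14c.png

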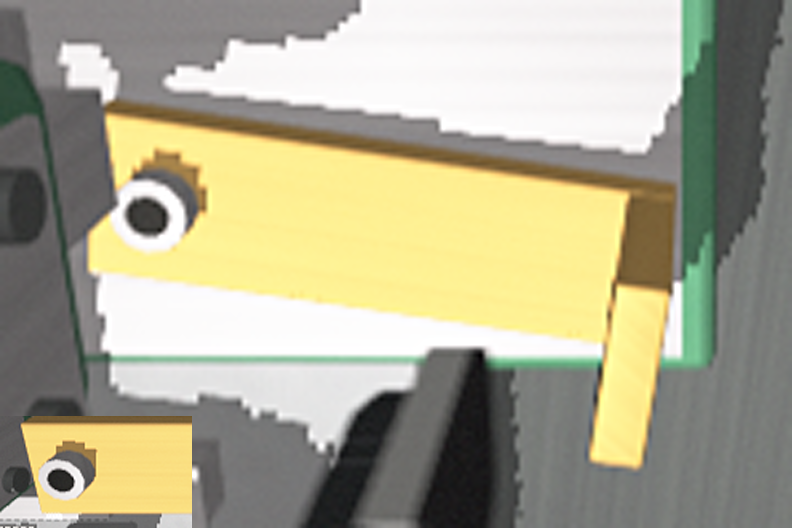

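Run:
```python
from h import *
kv=cam("wrist")
for uv in((160+641/4.4,170+288/4.4),(160+617/4.4,170+465/4.4)):print(ray("wrist",uv,.1,kv))
b=(160+150/4.4,170+215/4.4);print("bush",ray("wrist",b,.062,kv),env.get_state()["position"])
```

```text
[ 0.47386542 -0.0086056   0.1       ]
[0.47451921 0.02636623 0.1       ]
bush [0.57142934 0.0046986  0.062     ] [ 0.46812473 -0.02433136  0.18691743]
```

Call:
servo_tool(rows="1 .05 .4 0 -.8;1 .15 .83 -.3 -1.7;1 .15 .83 -1.1 -1.7;1 .15 .83 -1.9 -1.7;1 .15 .83 -2.48 -1.7")

```text
time_s: 39.42
position: [0.4724, 0.0085, 0.0842]
tool_rot: [2.185, -2.254, -0.002]
force: [-0.2, 0.3, -0.0]
opening: 0.0856
finger_force: 0.0
```

Call:
servo_tool(rows="1 0 0 0 0;0 0 0 0 0;0 0 0 0 0;0 0 0 0 0;0 0 0 0 0")

```text
time_s: 39.83
position: [0.4749, 0.009, 0.0887]
tool_rot: [-2.185, 2.254, -0.002]
force: [0.7, 0.6, 0.2]
opening: 0.0384
finger_force: 0.0
```

Call:
servo_tool(rows="0 0 0 0 0;0 0 0 0 0;0 0 0 .05 0;0 0 0 .1 0;0 0 0 .15 0")

```text
time_s: 40.25
position: [0.4732, 0.0085, 0.0931]
tool_rot: [2.185, -2.255, -0.001]
force: [0.0, -0.4, -4.4]
opening: 0.0093
finger_force: 59.1
```

Call:
servo_tool(rows="0 -.4 0 0 0;0 -.8 -.2 0 0;0 -1 -.5 0 .6;0 -1 -.8 0 1.2;0 -1 -.98 0 1.7")

```text
time_s: 40.67
position: [0.4328, -0.0313, 0.0932]
tool_rot: [2.35, -2.083, -0.001]
force: [0.4, -0.2, -4.5]
opening: 0.0094
finger_force: 59.3
```

Call:
servo_tool(rows="0 0 0 0 0;0 .3 .035 0 0;0 .6 .07 0 0;0 .9 .105 0 0;0 1.2 .14 0 0")

```text
time_s: 41.08
position: [0.4837, -0.0243, 0.0933]
tool_rot: [-2.347, 2.088, -0.0]
force: [-0.4, 0.2, -4.1]
opening: 0.009
finger_force: 59.4
```

Call:
servo_tool(rows="0 .03 0 0 0;0 .06 0.01 0 0;0 .09 0.01 0 0;0 .1 0.01 0 0;0 .1 .01 0 0")

```text
time_s: 41.5
position: [0.4857, -0.0245, 0.0932]
tool_rot: [2.347, -2.087, -0.0]
force: [-0.2, 0.3, -4.8]
opening: 0.0093
finger_force: 59.3
```

Call:
servo_tool(rows="0 .03 0 0 0;0 .06 0.01 0 0;0 .09 0.01 0 0;0 .1 0.01 0 0;0 .1 .01 0 0")

```text
time_s: 41.92
position: [0.4901, -0.0241, 0.0934]
tool_rot: [-2.348, 2.087, -0.0]
force: [-0.9, -0.1, -5.2]
opening: 0.0094
finger_force: 59.3
```

Call:
servo_tool(rows="0 .02 0 0 0;0 .03 0 0 0;0 .03 0 0 0;0 .03 0 0 0;0 .03 0 0 0")

```text
time_s: 42.33
position: [0.4904, -0.0243, 0.0931]
tool_rot: [2.347, -2.087, -0.001]
force: [-3.9, -0.3, -1.9]
opening: 0.0095
finger_force: 59.5
```

Call:
servo_tool(rows="0 0 0 -.04 0;0 0 0 -.08 0;0 0 0 -.11 0;0 0 0 -.13 0;0 0 0 -.13 0")

```text
time_s: 42.75
position: [0.4903, -0.0244, 0.0885]
tool_rot: [2.347, -2.087, -0.001]
force: [-8.9, 0.2, 7.4]
opening: 0.0089
finger_force: 61.2
```

Call:
servo_tool(rows=".2 0 0 0 0;.4 0 0 0 0;1 0 0 0 0;1 0 0 0 0;1 0 0 0 0")

```text
time_s: 43.17
position: [0.4919, -0.0239, 0.0883]
tool_rot: [-2.347, 2.087, -0.001]
force: [-0.6, 0.0, 0.1]
opening: 0.0649
finger_force: 0.0
```

Call:
servo_tool(rows="1 0 0 .5 0;1 -.1 0 1.4 0;1 -.3 0 2.3 0;1 -.4 -.2 3.2 0;1 -.4 -.6 4.1 0")

```text
time_s: 43.58
position: [0.4745, -0.0476, 0.2541]
tool_rot: [-2.349, 2.085, -0.0]
force: [1.2, -0.3, 0.4]
opening: 0.0853
finger_force: 0.0
```

Call:
servo_tool(rows="1 .1 -.8 .9 0;1 .4 -1.6 1.8 0;1 .7 -2.3 2.7 0;1 1 -3 3.4 0;1 1.1 -3.05 3.7 0")

```text
time_s: 44.0
position: [0.5197, -0.1724, 0.4026]
tool_rot: [-2.346, 2.088, -0.003]
force: [0.5, 0.6, -0.3]
opening: 0.0854
finger_force: 0.0
```

```bash
python3 look.py w15 handle_grip:.305 bracket_a:.045
python3 - <<'E'
from h import *
a=env.get_image("top")
b=cv2.inRange(cv2.cvtColor(a,cv2.COLOR_BGR2HSV),(17,106,60),(32,255,255));n,l,s,c=cv2.connectedComponentsWithStats(b)
for i in range(1,n):
    if s[i][4]>25:print(s[i],c[i])
print([(np.round(d["uv"],1),round(d["confidence"],2)) for d in env.pinpoint("top","bracket_a")])
E
```

```text
44.0 [ 0.5197 -0.1724  0.4026] [ 0.038   0.0841 -0.0121  0.0007 -1.4724  0.0783]
yang 186.6700576762169
handle_grip [316.4 218.1] 0.57 [ 0.5187 -0.1674  0.305 ]
handle_grip [263.3 367.6] 0.47 [ 0.5506 -0.0135  0.305 ]
bracket_a [291.4 246.3] 0.66 [ 0.5447 -0.0067  0.045 ]
bracket_a [256.  374.5] 0.57 [0.5912 0.2935 0.045 ]
[411 143  27  26 248] [424.37096774 155.46370968]
[268 146  30  10 106] [282.9245283  150.30188679]
[297 149  17   9  52] [305.13461538 152.09615385]
[317 152  24   9  99] [328.96969697 155.48484848]
[213 178  22   6  73] [222.45205479 180.08219178]
[ 210  186   81   64 1840] [249.77065217 213.28804348]
[ 75 212  16  16  42] [ 82.30952381 219.26190476]
[ 58 224  54  63 482] [ 85.36929461 260.01244813]
[107 234   9   9  28] [110.71428571 237.85714286]
[243 234  16  11  47] [251.29787234 239.17021277]
[209 237  13   8  36] [214.86111111 240.61111111]
[221 237  18   8  34] [228.11764706 239.55882353]
[103 244   7  10  28] [105.60714286 249.67857143]
[ 44 259  21  15  83] [ 53.48192771 264.43373494]
[(array([251.1, 207.7]), 0.92), (array([250.8, 286.4]), 0.9), (array([226.9, 204.2]), 0.61), (array([176.6, 233.2]), 0.58)]
```

Run:
```python
from fit import *
im=cv2.imread("pics/w15.png");m=ymask(im,(17,106,60));kv=cam("wrist")
p=[.5450,-.0175,.115]
r=fit(m,kv,p,.045);print(r,proj("wrist",[.5446,-.0175,.045],kv))
```

```text
(array([ 0.54339231, -0.01542018,  0.13486295]), np.float64(0.8526604039097858)) [290.97997762 239.93259831]
```

Call:
servo_tool(rows="1 0 .05 -.6 0;1 0 .05 -1.2 0;1 0 .05 -1.8 0;1 0 .05 -2.36 0;1 0 .05 -2.36 0")

```text
time_s: 44.67
position: [0.5163, -0.1668, 0.3002]
tool_rot: [2.345, -2.084, -0.012]
force: [-0.3, 0.4, -1.4]
opening: 0.0853
finger_force: 0.0
```

Call:
servo_tool(rows="0 0 0 0 0;0 0 0 0 0;0 0 0 0 0;0 0 0 0 0;0 0 0 0 0")

```text
time_s: 45.08
position: [0.5196, -0.168, 0.3067]
tool_rot: [-2.347, 2.087, -0.002]
force: [0.4, -0.3, 0.4]
opening: 0.0256
finger_force: 0.0
```

Call:
servo_tool(rows="0 0 0 0 0;0 0 0 0 0;0 0 0 0 0;0 0 0 0 0;0 0 0 0 0")

```text
time_s: 45.5
position: [0.5194, -0.1681, 0.3064]
tool_rot: [-2.348, 2.087, -0.001]
force: [-2.1, 1.5, 5.7]
opening: 0.0204
finger_force: 58.6
```

Call:
servo_tool(rows="0 -.25 -.03 -.23 0;0 -.48 -.06 -.48 0;0 -.69 -.08 -.74 0;0 -.88 -.1 -1.02 0;0 -1.05 -.12 -1.32 0")

```text
time_s: 45.92
position: [0.4799, -0.1729, 0.2544]
tool_rot: [-2.345, 2.083, -0.01]
force: [8.3, 1.6, 3.7]
opening: 0.0201
finger_force: 62.9
```

Call:
servo_tool(rows="0 -.14 -.02 -.31 0;0 -.25 -.03 -.63 0;0 -.34 -.04 -.96 0;0 -.41 -.05 -1.29 0;0 -.45 -.05 -1.63 0")

```text
time_s: 46.33
position: [0.461, -0.1751, 0.1888]
tool_rot: [-2.346, 2.085, -0.007]
force: [-0.8, 0.1, 8.8]
opening: 0.0204
finger_force: 69.9
```

Call:
servo_tool(rows="0 0 0 -.25 0;0 .01 0 -.5 0;0 .03 0 -.75 0;0 .05 0 -1 0;0 .08 0 -1.2 0")

```text
time_s: 46.75
position: [0.4621, -0.175, 0.1398]
tool_rot: [2.348, -2.088, -0.0]
force: [-1.9, 3.1, 7.0]
opening: 0.0203
finger_force: 74.7
```

Call:
servo_tool(rows="0 .02 0 -.06 0;0 .04 0 -.12 0;0 .05 0 -.18 0;0 .06 .01 -.24 0;0 .07 .01 -.3 0")

```text
time_s: 47.17
position: [0.4642, -0.1747, 0.1278]
tool_rot: [2.347, -2.087, -0.002]
force: [-5.8, 2.1, 9.2]
opening: 0.0205
finger_force: 75.8
```

Call:
servo_tool(rows="0 .01 0 -.04 0;0 .03 0 -.08 0;0 .04 0 -.1 0;0 .05 0 -.12 0;0 .05 0 -.12 0")

```text
time_s: 47.58
position: [0.4652, -0.1746, 0.1241]
tool_rot: [2.346, -2.086, -0.003]
force: [-15.6, 5.5, 25.3]
opening: 0.0202
finger_force: 77.2
```

Call:
servo_tool(rows="0 -.03 0 .09 0;0 -.06 0 .18 0;0 -.09 0 .27 0;0 -.12 -.01 .36 0;0 -.15 -.01 .45 0")

```text
time_s: 48.0
position: [0.4618, -0.175, 0.1411]
tool_rot: [-2.348, 2.087, -0.001]
force: [0.4, -0.0, 3.9]
opening: 0.0206
finger_force: 74.2
```

Call:
servo_tool(rows="0 -.02 0 .13 0;0 -.03 0 .27 0;0 -.05 0 .4 0;0 -.06 0 .54 0;0 -.06 0 .67 0")

```text
time_s: 48.42
position: [0.4597, -0.175, 0.1686]
tool_rot: [-2.347, 2.087, -0.003]
force: [8.5, -4.0, -3.9]
opening: 0.0203
finger_force: 73.4
```

Call:
servo_tool(rows="0 0 0 .14 0;0 .01 0 .27 0;0 .02 0 .41 0;0 .03 0 .54 0;0 .05 0 .68 0")

```text
time_s: 48.83
position: [0.4623, -0.1744, 0.1962]
tool_rot: [-2.347, 2.084, -0.004]
force: [4.1, 3.5, 3.0]
opening: 0.0203
finger_force: 73.6
```

Call:
servo_tool(rows="0 .02 0 .13 0;0 .05 .01 .26 0;0 .08 .01 .4 0;0 .12 .01 .53 0;0 .16 .02 .66 0")

```text
time_s: 49.25
position: [0.4691, -0.1731, 0.2216]
tool_rot: [-2.346, 2.085, -0.002]
force: [9.7, 4.6, -4.6]
opening: 0.0204
finger_force: 75.2
```

Call:
servo_tool(rows="0 .04 0 .13 0;0 .09 .01 .26 0;0 .14 .02 .38 0;0 .19 .02 .5 0;0 .25 .03 .63 0")

```text
time_s: 49.67
position: [0.4808, -0.1717, 0.2464]
tool_rot: [-2.344, 2.083, -0.006]
force: [19.4, 6.0, -11.6]
opening: 0.0205
finger_force: 77.6
```

Call:
servo_tool(rows="0 .06 .01 .12 0;0 .13 .02 .24 0;0 .2 .02 .36 0;0 .28 .03 .47 0;0 .36 .04 .58 0")

```text
time_s: 50.08
position: [0.4959, -0.1696, 0.2681]
tool_rot: [-2.342, 2.084, -0.005]
force: [28.1, -1.9, -27.5]
opening: 0.0201
finger_force: 73.7
```

Call:
servo_tool(rows="0 .08 .01 .1 0;0 .17 .02 .21 0;0 .26 .03 .31 0;0 .35 .04 .41 0;0 .44 .05 .51 0")

```text
time_s: 50.5
position: [0.5126, -0.1664, 0.2865]
tool_rot: [-2.344, 2.083, 0.002]
force: [25.4, 11.8, -30.3]
opening: 0.0203
finger_force: 73.8
```

Call:
servo_tool(rows="0 .04 .01 .05 0;0 .08 .02 .1 0;0 .12 .02 .14 0;0 .16 .03 .18 0;0 .2 .03 .18 0")

```text
time_s: 50.92
position: [0.5193, -0.1662, 0.2938]
tool_rot: [-2.344, 2.087, 0.003]
force: [14.6, 0.8, -18.4]
opening: 0.0202
finger_force: 77.1
```

Call:
servo_tool(rows="0 -.02 0 -.03 0;0 -.04 0 -.06 0;0 -.04 0 -.06 0;.25 -.04 0 -.06 0;.25 -.04 0 -.06 0")

```text
time_s: 51.33
position: [0.5178, -0.1668, 0.2926]
tool_rot: [-2.345, 2.086, -0.0]
force: [18.6, -2.3, -18.1]
opening: 0.0212
finger_force: 18.8
```

Call:
servo_tool(rows=".4 0 0 0 0;.6 0 0 0 0;1 0 0 .3 0;1 0 0 1.2 0;1 0 0 2.1 0")

```text
time_s: 51.75
position: [0.5138, -0.168, 0.3787]
tool_rot: [2.345, -2.086, -0.006]
force: [0.9, 0.9, 0.5]
opening: 0.0804
finger_force: 0.0
```

Call:
servo_tool(rows="1 -.3 .8 .6 0;1 -.6 1.6 .6 0;1 -.9 2.4 .3 0;1 -.9 3.2 -.3 0;1 -.9 3.65 -1.1 0")

```text
time_s: 52.17
position: [0.4791, -0.0201, 0.3369]
tool_rot: [-2.345, 2.084, -0.004]
force: [1.6, 0.6, -0.2]
opening: 0.0853
finger_force: 0.0
```

Call:
servo_tool(rows="1 0 0 -1 0;1 0 0 -2 0;1 0 0 -3 0;1 0 0 -3.6 0;1 0 0 -3.6 0")

```text
time_s: 52.58
position: [0.4755, -0.023, 0.1861]
tool_rot: [2.341, -2.084, -0.009]
force: [-0.8, 0.4, -0.6]
opening: 0.0854
finger_force: 0.0
```

```bash
python3 hg.py;python3 look.py w16 bracket_a:.045
python3 - <<'E'
from fit import *
im=cv2.imread("pics/w16.png");m=ymask(im,(17,106,60));m[285:]=0;kv=cam("wrist")
cv2.imwrite("pics/w16m.png",m);print(proj("wrist",[.5446,-.0175,.045],kv))
E
```

```text
scene [(array([238.5, 172.1]), 0.81), (array([323.2, 215.1]), 0.6)]
top [(array([430.3, 223.7]), 0.75)]
52.7833 [ 0.4808 -0.0219  0.1931] [ 0.3648  0.0871 -0.4923  0.0007 -0.9886 -0.2477]
yang 186.72882334360054
bracket_a [250.6 197. ] 0.55 [ 0.5408 -0.0106  0.045 ]
[246.84237087 189.32978074]
```

Call:
servo_tool(rows="1 .2 -.06 -.6 0;1 .25 -.06 -1.2 0;1 .25 -.06 -1.8 0;1 .25 -.06 -2.4 0;1 .25 -.06 -2.62 0")

```text
time_s: 53.3
position: [0.4883, -0.0249, 0.0845]
tool_rot: [2.345, -2.087, -0.003]
force: [-0.6, -0.4, 0.7]
opening: 0.0854
finger_force: 0.0
```

Call:
servo_tool(rows="1 0 0 0 0;0 0 0 0 0;0 0 0 0 0;0 0 0 0 0;0 0 0 0 0")

```text
time_s: 53.72
position: [0.4908, -0.0241, 0.0875]
tool_rot: [-2.346, 2.085, -0.003]
force: [-0.3, -0.4, -0.6]
opening: 0.0386
finger_force: 0.0
```

Call:
servo_tool(rows="0 0 0 0 0;0 0 0 0 0;0 0 0 .05 0;0 0 0 .1 0;0 0 0 .15 0")

```text
time_s: 54.13
position: [0.4889, -0.0246, 0.0918]
tool_rot: [2.347, -2.087, -0.002]
force: [-0.7, 0.1, -5.0]
opening: 0.0095
finger_force: 59.6
```

Call:
servo_tool(rows="0 -.5 -.06 0 0;0 -1 -.12 0 0;0 -1.5 -.17 0 0;0 -1.7 -.2 .4 0;0 -1.7 -.2 1.2 0")

```text
time_s: 54.55
position: [0.4161, -0.0338, 0.1372]
tool_rot: [2.34, -2.084, -0.009]
force: [1.6, 0.3, -5.3]
opening: 0.0094
finger_force: 60.1
```

Call:
servo_tool(rows="0 0 0 .8 0;0 0 0 1.4 0;0 0 0 1.4 0;0 0 0 1.4 0;0 0 0 1.4 0")

```text
time_s: 54.97
position: [0.4205, -0.0326, 0.1951]
tool_rot: [2.346, -2.087, -0.002]
force: [-0.8, -0.4, -5.2]
opening: 0.0093
finger_force: 60.0
```

```bash
python3 look.py w17
cat > bush.py <<'E'
import cv2,numpy as np,sys
for f in sys.argv[1:]:
    im=cv2.imread(f"pics/{f}.png");h=cv2.cvtColor(im,cv2.COLOR_BGR2HSV)
    y=cv2.inRange(h,(15,90,60),(32,255,255));y[:,300:]=0;y[:215]=0;y[285:]=0;y[:,:105]=0
    n,l,s,c=cv2.connectedComponentsWithStats(y);i=1+np.argmax(s[1:,4]);m=(l==i).astype(np.uint8)
    cn=cv2.findContours(m,cv2.RETR_EXTERNAL,2)[0];hull=np.zeros_like(m);cv2.fillConvexPoly(hull,cv2.convexHull(max(cn,key=len)),1)
    ins=(hull>0)&(h[...,1]<80);w=ins&(h[...,2]>190);d=ins&(h[...,2]<190)
    for nm,k in(("white",w),("grey/dark",d)):
        k=k.copy();k[:,175:]=0;yy,xx=np.nonzero(k);print(f,nm,len(xx),xx.mean().round(1) if len(xx) else 0,yy.mean().round(1) if len(xx) else 0)
E
python3 bush.py w9 w17
```

```text
54.9667 [ 0.4205 -0.0326  0.1951] [ 0.3939 -0.0191 -0.5984 -0.001  -0.9931 -0.2767]
yang 186.6843617655152
w9 white 362 132.7 259.9
w9 grey/dark 470 137.6 254.1
w17 white 28 118.4 256.9
w17 grey/dark 201 142.1 247.5
```

Run:
```python
import cv2,numpy as np
f=lambda n:cv2.resize(cv2.imread(f"pics/{n}.png")[205:300,90:290],None,fx=3,fy=3,interpolation=cv2.INTER_CUBIC)
cv2.imwrite("pics/m.png",np.vstack([f("w9"),f("w17")]))
```

```text
(no output)
```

View pics/m.png

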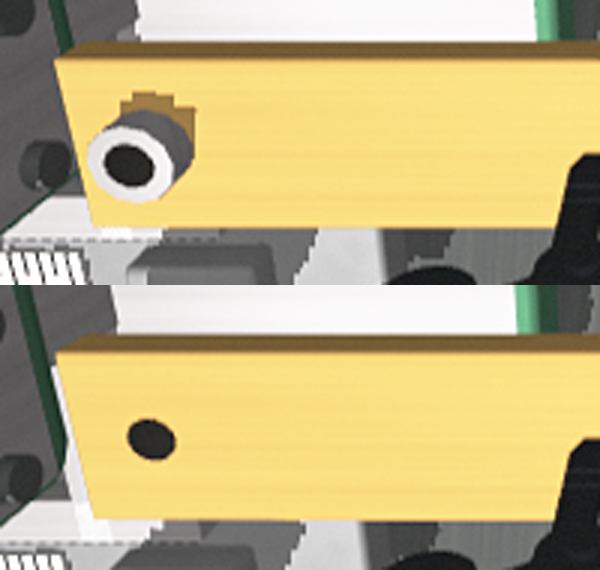

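The bush is flush (lower half of the picture) where it stood proud before (upper half). On to the tray.

Call:
servo_tool(rows="0 -.2 -.5 0 0;0 -.2 -1.4 0 0;0 -.2 -2.4 0 0;0 -.2 -3.4 0 0;0 -.2 -4.4 0 0")

```text
time_s: 55.43
position: [0.4125, -0.2099, 0.1946]
tool_rot: [2.348, -2.085, -0.004]
force: [1.9, 1.2, -3.1]
opening: 0.0091
finger_force: 60.1
```

Call:
servo_tool(rows="0 .2 -.9 0 0;0 .2 -1.8 0 0;0 .5 -2.6 0 0;0 .9 -3.4 0 0;0 1.4 -4.1 0 0")

```text
time_s: 55.85
position: [0.4683, -0.3744, 0.1936]
tool_rot: [2.345, -2.088, -0.006]
force: [1.4, 1.3, -4.7]
opening: 0.0093
finger_force: 60.1
```

Call:
servo_tool(rows="0 .5 -.6 0 -.4;0 .93 -1.3 0 -.74;0 .93 -1.3 -.5 -.74;0 .93 -1.3 -1.1 -.74;0 .93 -1.3 -1.8 -.74")

```text
time_s: 56.27
position: [0.5063, -0.4249, 0.1211]
tool_rot: [2.278, -2.163, -0.004]
force: [0.5, 0.0, -4.8]
opening: 0.0091
finger_force: 60.1
```

```bash
python3 look.py w18 tray:.0
python3 - <<'E'
from h import *
for n in("top","wrist"):
    if n=="top":env.get_image(n)
    print(n,[(np.round(d["rect"]),round(d["confidence"],2)) for d in env.look_for(n,"tray")[:2]])
print([(d["uv"],ray("top",d["uv"],0)) for d in env.pinpoint("top","tray")[:1]])
E
```

```text
56.2667 [ 0.5063 -0.4249  0.1211] [-0.4038  0.4411 -0.1816 -0.0001 -0.9504  0.4555]
yang 182.95794125983844
top [(array([443., 187., 462., 256.]), 0.85)]
wrist [(array([ 93., 149., 416., 361.]), 0.78)]
[([251.4, 208.4], array([0.59881248, 0.32347565, 0.        ]))]
```

Run:
```python
from h import *
kv=cam("wrist")
c,s=np.cos(.052),np.sin(.052)
for a,b in((-.115,-.095),(-.115,.095),(.115,.095),(.115,-.095)):
    p=[.543+c*a-s*b,-.371+s*a+c*b,.03];print(np.round(p,3),proj("wrist",p,kv).round())
im=cv2.imread("pics/w18.png");g=cv2.cvtColor(im,cv2.COLOR_BGR2GRAY)
print("col 330 rows",[int(v) for v in g[120:175:2,330]]);print("row 230 cols",[int(v) for v in g[230,380:440:3]])
```

```text
[ 0.433 -0.472  0.03 ] [423. 157.]
[ 0.423 -0.282  0.03 ] [400. 364.]
[ 0.653 -0.27   0.03 ] [148. 364.]
[ 0.663 -0.46   0.03 ] [101. 157.]
col 330 rows [70, 69, 66, 68, 68, 70, 67, 69, 68, 70, 69, 72, 72, 68, 73, 71, 72, 99, 94, 94, 111, 132, 116, 137, 133, 130, 132, 132]
row 230 cols [226, 225, 225, 224, 222, 221, 100, 108, 101, 221, 117, 119, 120, 121, 120, 119, 120, 119, 117, 117]
```

Call:
servo_tool(rows="0 0 0 -.5 0;0 0 0 -1 0;0 0 0 -1.5 0;0 0 0 -1.8 0;0 0 0 -1.86 0")

```text
time_s: 56.98
position: [0.5063, -0.424, 0.0487]
tool_rot: [2.279, -2.162, -0.003]
force: [-0.7, 0.9, -5.2]
opening: 0.0094
finger_force: 60.2
```

Call:
servo_tool(rows="0 0 0 0 0;0 0 0 -.02 0;0 0 0 -.04 0;0 0 0 -.04 0;0 0 0 -.04 0")

```text
time_s: 57.4
position: [0.5072, -0.4247, 0.049]
tool_rot: [-2.279, 2.162, -0.002]
force: [0.3, 0.1, -5.4]
opening: 0.0093
finger_force: 60.2
```

Call:
servo_tool(rows="0 0 0 -.02 0;0 0 0 -.04 0;0 0 0 -.06 0;0 0 0 -.06 0;0 0 0 -.06 0")

```text
time_s: 57.82
position: [0.5068, -0.4244, 0.0456]
tool_rot: [2.279, -2.162, -0.0]
force: [-0.0, -0.3, -4.5]
opening: 0.0094
finger_force: 60.2
```

Call:
servo_tool(rows="0 0 0 -.02 0;0 0 0 -.03 0;.2 0 0 -.03 0;.5 0 0 -.03 0;1 0 0 -.03 0")

```text
time_s: 58.23
position: [0.5074, -0.4248, 0.0451]
tool_rot: [-2.279, 2.162, -0.002]
force: [-0.3, 0.5, -0.0]
opening: 0.0405
finger_force: 0.0
```

Call:
servo_tool(rows="1 0 0 0 0;1 0 0 .3 0;1 0 0 1 0;1 0 0 1.9 0;1 0 0 2.8 0")

```text
time_s: 58.65
position: [0.5063, -0.4243, 0.1581]
tool_rot: [2.279, -2.162, -0.002]
force: [1.5, -1.2, 0.8]
opening: 0.0853
finger_force: 0.0
```

Call:
servo_tool(rows="1 -.3 .5 1 0;1 -1 1.3 1.4 0;1 -1.7 2 1.6 0;1 -2.2 2.7 1.6 0;1 -2.2 3.5 1.6 0")

```text
time_s: 59.07
position: [0.4152, -0.2835, 0.2226]
tool_rot: [-2.276, 2.163, -0.003]
force: [0.5, 0.4, -0.4]
opening: 0.0857
finger_force: 0.0
```

```bash
python3 look.py w19
python3 - <<'E'
from h import *
env.get_image("top")
for d in env.pinpoint("top","bracket_a"):print(np.round(d["uv"],1),round(d["confidence"],2),ray("top",d["uv"],.02))
kv=cam("wrist");env.get_image("wrist")
for d in env.pinpoint("wrist","bracket_a"):print("wrist",np.round(d["uv"],1),round(d["confidence"],2),ray("wrist",d["uv"],.003,kv))
E
```

```text
59.0667 [ 0.4152 -0.2835  0.2226] [-0.2079  0.0964 -0.4069 -0.0004 -1.065   0.2588]
yang 182.90101152672915
[252.3 209.2] 0.91 [0.59412142 0.31664709 0.02      ]
[223.9 205.6] 0.75 [0.60575688 0.40534881 0.02      ]
[177.6 235. ] 0.66 [0.51505108 0.54670156 0.02      ]
[250.  289.9] 0.64 [0.34808336 0.31932538 0.02      ]
[491.5 218.1] 0.56 [ 0.56350448 -0.41741347  0.02      ]
wrist [178.1  38.2] 0.81 [ 0.56487284 -0.41563703  0.003     ]
```

Call:
servo_tool(rows="1 0 .8 .3 0;1 0 1.6 .6 0;1 0 2.5 .9 0;1 0 3.4 1.2 0;1 0 4.3 1.4 0")

```text
time_s: 59.73
position: [0.4194, -0.1119, 0.2777]
tool_rot: [-2.277, 2.164, -0.001]
force: [1.5, 0.5, 0.5]
opening: 0.0854
finger_force: 0.0
```

Call:
servo_tool(rows="1 0 .95 0 0;1 0 1.9 0 0;1 0 2.8 0 0;1 0 3.7 0 0;1 0 4.7 0 0")

```text
time_s: 60.15
position: [0.4192, 0.0767, 0.2769]
tool_rot: [-2.278, 2.164, -0.0]
force: [2.8, 0.2, 0.1]
opening: 0.0855
finger_force: 0.0
```

Call:
servo_tool(rows="1 .4 .8 -.1 .5;1 .9 1.6 -.3 1;1 1.4 2.4 -.6 1;1 2 3.2 -1 1;1 2.6 3.9 -1.5 1")

```text
time_s: 60.57
position: [0.5243, 0.2324, 0.2173]
tool_rot: [-2.37, 2.059, -0.001]
force: [0.8, 0.4, 1.8]
opening: 0.0854
finger_force: 0.0
```

Call:
servo_tool(rows="1 .3 .8 -.4 0;1 .65 1.6 -.9 0;1 .65 2 -1.2 0;1 .65 2 -1.2 0;1 .65 2 -1.2 0")

```text
time_s: 60.98
position: [0.5481, 0.3102, 0.1671]
tool_rot: [2.368, -2.058, -0.0]
force: [-0.9, 0.1, 0.2]
opening: 0.0853
finger_force: 0.0
```

```bash
python3 look.py w20
cat > bf.py <<'E'
from fit import *
import sys
f,x,y,t=sys.argv[1],*map(float,sys.argv[2:5]);im=cv2.imread(f"pics/{f}.png");m=ymask(im,(17,106,60));kv=cam("wrist")
r=fit(m,kv,[x,y,t],.02);x,y,t=r[0];print(np.round(r[0],4),r[1].round(3),np.degrees(t).round(1),"upright",x-.055*np.cos(t),y-.055*np.sin(t))
E
python3 bf.py w20 .5989 .3217 .142
```

```text
60.9833 [0.5481 0.3102 0.1671] [ 0.8246  0.3525 -0.2043  0.0001 -1.0179 -0.6846]
yang 188.0220860293156
[0.5991 0.3214 0.1382] 0.065 7.9 upright 0.5446671586352686 0.31383798983911826
```

Call:
servo_tool(rows="1 -.08 .09 -.6 0;1 -.08 .09 -1.2 0;1 -.08 .09 -1.8 0;1 -.08 .09 -2.4 0;1 -.08 .09 -2.62 0")

```text
time_s: 61.45
position: [0.5439, 0.312, 0.0627]
tool_rot: [2.368, -2.061, -0.001]
force: [-1.5, -1.2, -0.4]
opening: 0.0856
finger_force: 0.0
```

Call:
servo_tool(rows="1 0 0 0 0;0 0 0 0 0;0 0 0 0 0;0 0 0 0 0;0 0 0 0 0")

```text
time_s: 61.87
position: [0.5453, 0.3145, 0.0661]
tool_rot: [-2.37, 2.059, -0.0]
force: [0.2, 0.4, 0.2]
opening: 0.0389
finger_force: 0.0
```

Call:
servo_tool(rows="0 0 0 0 0;0 0 0 0 0;0 0 0 .2 0;0 0 0 .8 0;0 0 0 1.6 0")

```text
time_s: 62.28
position: [0.5426, 0.3124, 0.1263]
tool_rot: [2.365, -2.057, -0.002]
force: [1.1, 1.6, -4.4]
opening: 0.0091
finger_force: 60.7
```

Call:
servo_tool(rows="0 -.3 0 .7 -.1;0 -.9 -.3 1.2 -.28;0 -1.5 -.7 1.75 -.28;0 -2.2 -1.2 1.75 -.28;0 -2.78 -1.9 1.75 -.28")

```text
time_s: 62.7
position: [0.4323, 0.2382, 0.1997]
tool_rot: [-2.345, 2.087, 0.001]
force: [0.7, -0.6, -2.7]
opening: 0.0091
finger_force: 60.7
```

Call:
servo_tool(rows="0 0 -.9 0 0;0 0 -1.8 0 0;0 0 -2.7 0 0;0 0 -3.6 0 0;0 0 -4.5 0 0")

```text
time_s: 63.12
position: [0.4323, 0.0563, 0.1988]
tool_rot: [2.347, -2.089, -0.001]
force: [2.3, 0.6, -3.9]
opening: 0.0094
finger_force: 60.8
```

Call:
servo_tool(rows="0 0 -.9 0 0;0 0 -1.7 0 0;0 0 -2.2 0 0;0 0 -2.22 -.6 0;0 0 -2.22 -1.3 0")

```text
time_s: 63.53
position: [0.4343, -0.0318, 0.1478]
tool_rot: [-2.34, 2.09, -0.003]
force: [0.2, 1.5, -5.3]
opening: 0.0089
finger_force: 60.7
```

Call:
servo_tool(rows="0 0 0 -.6 0;0 0 0 -1.2 0;0 0 0 -1.25 0;0 0 0 -1.25 0;0 0 0 -1.25 0")

```text
time_s: 63.95
position: [0.434, -0.0306, 0.0975]
tool_rot: [-2.346, 2.089, -0.001]
force: [-0.2, 0.2, -3.5]
opening: 0.0088
finger_force: 60.8
```

```bash
python3 look.py w21; python3 bush.py w21
```

```text
63.95 [ 0.434  -0.0306  0.0975] [ 0.3863  0.1364 -0.7064  0.0005 -0.7277 -0.2706]
yang 186.64986185721853
w21 white 372 134.9 254.5
w21 grey/dark 439 140.8 249.2
```

Call:
servo_tool(rows="0 .3 .035 0 0;0 .6 .07 0 0;0 .9 .105 0 0;0 1.2 .14 0 0;0 1.28 .15 0 0")

```text
time_s: 64.42
position: [0.4881, -0.0241, 0.0972]
tool_rot: [-2.345, 2.088, -0.003]
force: [0.7, -0.0, -3.8]
opening: 0.0094
finger_force: 60.8
```

Call:
servo_tool(rows="0 .02 0 0 0;0 .04 0 0 0;0 .06 0.01 0 0;0 .08 0.01 0 0;0 .08 .01 0 0")

```text
time_s: 64.83
position: [0.4877, -0.0244, 0.0966]
tool_rot: [-2.346, 2.089, -0.0]
force: [-0.9, 0.2, -3.5]
opening: 0.0092
finger_force: 60.8
```

Call:
servo_tool(rows="0 .02 0 0 0;0 .04 0 0 0;0 .06 0.01 0 0;0 .06 0.01 0 0;0 .06 .01 0 0")

```text
time_s: 65.25
position: [0.4902, -0.024, 0.0965]
tool_rot: [2.346, -2.089, -0.0]
force: [-0.5, -0.1, -4.4]
opening: 0.0091
finger_force: 60.7
```

Call:
servo_tool(rows="0 .02 0 0 0;0 .03 0 0 0;0 .03 0 0 0;0 .03 0 0 0;0 .03 0 0 0")

```text
time_s: 65.67
position: [0.4904, -0.0243, 0.0962]
tool_rot: [2.345, -2.089, -0.002]
force: [-5.6, 0.6, -1.7]
opening: 0.009
finger_force: 61.2
```

Call:
servo_tool(rows="0 .01 0 0 0;0 .02 0 0 0;0 .02 0 0 0;0 .02 0 0 0;0 .02 0 0 0")

```text
time_s: 66.08
position: [0.4904, -0.0244, 0.096]
tool_rot: [2.344, -2.088, -0.003]
force: [-8.1, 0.9, 0.7]
opening: 0.0089
finger_force: 61.5
```

Call:
servo_tool(rows="0 -.02 0 -.04 0;0 -.02 0 -.08 0;0 -.02 0 -.11 0;0 -.02 0 -.13 0;0 -.02 0 -.13 0")

```text
time_s: 66.5
position: [0.4904, -0.0244, 0.0909]
tool_rot: [2.344, -2.089, -0.002]
force: [-5.3, -1.0, -2.4]
opening: 0.0088
finger_force: 61.1
```

Call:
servo_tool(rows="0 0 0 -.02 0;0 0 0 -.03 0;0 0 0 -.03 0;0 0 0 -.03 0;0 0 0 -.03 0")

```text
time_s: 66.92
position: [0.4903, -0.0244, 0.0903]
tool_rot: [2.345, -2.089, -0.002]
force: [-8.3, 1.2, 7.0]
opening: 0.0086
finger_force: 62.3
```

Call:
servo_tool(rows=".2 0 0 0 0;.4 0 0 0 0;1 0 0 0 0;1 0 0 0 0;1 0 0 0 0")

```text
time_s: 67.33
position: [0.492, -0.0238, 0.0903]
tool_rot: [-2.346, 2.089, -0.001]
force: [0.2, 0.1, -0.1]
opening: 0.0649
finger_force: 0.0
```

Call:
servo_tool(rows="1 0 0 .5 0;1 -.1 0 1.4 0;1 -.3 0 2.3 0;1 -.4 -.2 3.2 0;1 -.4 -.6 4.1 0")

```text
time_s: 67.75
position: [0.4747, -0.0476, 0.2561]
tool_rot: [-2.347, 2.087, -0.0]
force: [1.9, 0.8, -1.0]
opening: 0.0854
finger_force: 0.0
```

Call:
servo_tool(rows="1 .1 -.8 .9 0;1 .4 -1.6 1.8 0;1 .7 -2.3 2.7 0;1 1 -3 3.4 0;1 1.1 -3 3.7 0")

```text
time_s: 68.17
position: [0.5199, -0.1705, 0.4045]
tool_rot: [-2.344, 2.09, -0.003]
force: [0.2, 0.3, -0.5]
opening: 0.0853
finger_force: 0.0
```

```bash
python3 look.py w22 handle_grip:.305 bracket_a:.045; python3 -c "
from h import *
print(proj('wrist',[.5446,-.0175,.045]))"
```

```text
68.1667 [ 0.5199 -0.1705  0.4045] [ 0.0418  0.0832 -0.0089  0.0008 -1.4767  0.0726]
yang 186.5592537927174
handle_grip [317.8 214.8] 0.83 [ 0.518  -0.1676  0.305 ]
bracket_a [295.1 240.4] 0.68 [ 0.5398 -0.0159  0.045 ]
bracket_a [259.  240.5] 0.27 [ 0.6024 -0.0086  0.045 ]
[293.22086694 238.83935177]
```

Bracket 2 is in place. Pinch the handle, press, and return.

Call:
servo_tool(rows="1 0 .05 -.6 0;1 0 .05 -1.2 0;1 0 .05 -1.8 0;1 0 .05 -2.4 0;1 0 .05 -2.42 0")

```text
time_s: 68.73
position: [0.5167, -0.1649, 0.2998]
tool_rot: [2.343, -2.087, -0.011]
force: [-1.3, -0.0, -0.4]
opening: 0.0855
finger_force: 0.0
```

Call:
servo_tool(rows="0 0 0 0 0;0 0 0 0 0;0 0 0 0 0;0 0 0 0 0;0 0 0 0 0")

```text
time_s: 69.15
position: [0.5198, -0.166, 0.3064]
tool_rot: [-2.345, 2.089, -0.002]
force: [0.4, -0.3, -0.4]
opening: 0.0258
finger_force: 0.0
```

Call:
servo_tool(rows="0 0 0 0 0;0 0 0 0 0;0 0 0 0 0;0 0 0 0 0;0 0 0 0 0")

```text
time_s: 69.57
position: [0.5197, -0.166, 0.3062]
tool_rot: [-2.346, 2.089, -0.002]
force: [-1.9, 1.0, 6.0]
opening: 0.0203
finger_force: 58.6
```

Call:
servo_tool(rows="0 -.25 -.03 -.23 0;0 -.48 -.06 -.48 0;0 -.69 -.08 -.74 0;0 -.88 -.1 -1.02 0;0 -1.05 -.12 -1.32 0")

```text
time_s: 69.98
position: [0.4804, -0.1707, 0.2542]
tool_rot: [-2.343, 2.085, -0.01]
force: [10.9, 2.7, 0.2]
opening: 0.0205
finger_force: 63.7
```

Call:
servo_tool(rows="0 -.14 -.02 -.31 0;0 -.25 -.03 -.63 0;0 -.34 -.04 -.96 0;0 -.41 -.05 -1.29 0;0 -.45 -.05 -1.63 0")

```text
time_s: 70.4
position: [0.4609, -0.173, 0.1884]
tool_rot: [-2.345, 2.087, -0.006]
force: [-1.1, 0.6, 11.8]
opening: 0.0204
finger_force: 71.2
```

Call:
servo_tool(rows="0 0 0 -.25 0;0 .01 0 -.5 0;0 .03 0 -.75 0;0 .05 0 -1 0;0 .08 0 -1.2 0")

```text
time_s: 70.82
position: [0.4618, -0.173, 0.1393]
tool_rot: [2.345, -2.089, -0.001]
force: [-9.4, 3.3, 13.4]
opening: 0.0204
finger_force: 75.5
```

Call:
servo_tool(rows="0 .02 0 -.06 0;0 .04 0 -.12 0;0 .05 0 -.18 0;0 .06 .01 -.24 0;0 .07 .01 -.3 0")

```text
time_s: 71.23
position: [0.4638, -0.1727, 0.1275]
tool_rot: [2.344, -2.089, -0.003]
force: [-12.2, -0.1, 9.5]
opening: 0.0205
finger_force: 76.4
```

Call:
servo_tool(rows="0 .01 0 -.04 0;0 .03 0 -.08 0;0 .04 0 -.1 0;0 .05 0 -.12 0;0 .05 0 -.12 0")

```text
time_s: 71.65
position: [0.4648, -0.1726, 0.1231]
tool_rot: [2.343, -2.088, -0.005]
force: [-13.5, 4.0, 20.7]
opening: 0.0208
finger_force: 78.0
```

Call:
servo_tool(rows="0 .01 0 -.03 0;0 .02 0 -.06 0;0 .02 0 -.06 0;0 .01 0 -.03 0;0 0 0 0 0")

```text
time_s: 72.07
position: [0.4647, -0.1726, 0.1235]
tool_rot: [2.343, -2.088, -0.005]
force: [-13.5, 3.3, 16.8]
opening: 0.0204
finger_force: 77.7
```

Call:
servo_tool(rows="0 -.03 0 .09 0;0 -.06 0 .18 0;0 -.09 0 .27 0;0 -.12 -.01 .36 0;0 -.15 -.01 .45 0")

```text
time_s: 72.48
position: [0.4613, -0.1729, 0.1407]
tool_rot: [2.346, -2.089, -0.0]
force: [-0.5, -1.0, 0.0]
opening: 0.0203
finger_force: 75.2
```

Call:
servo_tool(rows="0 -.02 0 .13 0;0 -.03 0 .27 0;0 -.05 0 .4 0;0 -.06 0 .54 0;0 -.06 0 .67 0")

```text
time_s: 72.9
position: [0.4596, -0.173, 0.1682]
tool_rot: [-2.346, 2.089, -0.002]
force: [0.4, -7.2, 2.8]
opening: 0.0204
finger_force: 72.7
```

Call:
servo_tool(rows="0 0 0 .14 0;0 .01 0 .27 0;0 .02 0 .41 0;0 .03 0 .54 0;0 .05 0 .68 0")

```text
time_s: 73.32
position: [0.4617, -0.1728, 0.1953]
tool_rot: [-2.345, 2.089, -0.002]
force: [3.4, -4.7, -2.6]
opening: 0.0205
finger_force: 70.0
```

Call:
servo_tool(rows="0 .02 0 .13 0;0 .05 .01 .26 0;0 .08 .01 .4 0;0 .12 .01 .53 0;0 .16 .02 .66 0")

```text
time_s: 73.73
position: [0.4675, -0.1721, 0.2214]
tool_rot: [2.346, -2.089, -0.0]
force: [1.4, -5.6, -1.5]
opening: 0.0201
finger_force: 67.5
```

Call:
servo_tool(rows="0 .04 0 .13 0;0 .09 .01 .26 0;0 .14 .02 .38 0;0 .19 .02 .5 0;0 .25 .03 .63 0")

```text
time_s: 74.15
position: [0.4768, -0.171, 0.2463]
tool_rot: [2.345, -2.089, -0.002]
force: [-1.2, -4.7, 0.5]
opening: 0.0207
finger_force: 65.2
```

Call:
servo_tool(rows="0 .06 .01 .12 0;0 .13 .02 .24 0;0 .2 .02 .36 0;0 .28 .03 .47 0;0 .36 .04 .58 0")

```text
time_s: 74.57
position: [0.4894, -0.1695, 0.2694]
tool_rot: [2.343, -2.087, -0.006]
force: [-9.0, -4.2, 3.4]
opening: 0.0206
finger_force: 63.3
```

Call:
servo_tool(rows="0 .08 .01 .1 0;0 .17 .02 .21 0;0 .26 .03 .31 0;0 .35 .04 .41 0;0 .44 .05 .51 0")

```text
time_s: 74.98
position: [0.505, -0.1677, 0.2903]
tool_rot: [2.341, -2.086, -0.01]
force: [-17.3, -1.6, 12.3]
opening: 0.0205
finger_force: 62.0
```

Call:
servo_tool(rows="0 .04 .01 .05 0;0 .08 .02 .1 0;0 .12 .02 .14 0;0 .16 .03 .18 0;0 .2 .03 .18 0")

```text
time_s: 75.4
position: [0.5128, -0.1668, 0.2987]
tool_rot: [2.341, -2.086, -0.009]
force: [-26.1, 0.5, 25.7]
opening: 0.0208
finger_force: 62.3
```

Call:
servo_tool(rows="0 -.02 0 -.03 0;0 -.04 0 -.06 0;0 -.04 0 -.06 0;.25 -.04 0 -.06 0;.25 -.04 0 -.06 0")

```text
time_s: 75.82
position: [0.5117, -0.167, 0.2973]
tool_rot: [2.342, -2.087, -0.005]
force: [-22.8, 0.4, 24.7]
opening: 0.0217
finger_force: 18.4
```

Call:
servo_tool(rows="0 0 0 0 0;0 0 0 0 0;0 .02 0 .06 0;0 .03 0 .12 0;0 .04 0 .18 0")

```text
time_s: 76.23
position: [0.5159, -0.1663, 0.3021]
tool_rot: [2.344, -2.089, -0.003]
force: [-3.4, -4.4, 3.2]
opening: 0.0202
finger_force: 59.2
```

Call:
servo_tool(rows="0 0 0 .04 0;0 .02 0 .08 0;0 .02 0 .08 0;0 .02 0 .08 0;0 .02 0 .08 0")

```text
time_s: 76.65
position: [0.5183, -0.166, 0.3045]
tool_rot: [2.346, -2.089, -0.001]
force: [1.4, -5.5, -4.3]
opening: 0.0197
finger_force: 59.3
```

Call:
servo_tool(rows=".25 0 0 0 0;.25 0 0 0 0;.3 0 0 0 0;.5 0 0 0 0;1 0 0 0 0")

```text
time_s: 77.07
position: [0.5183, -0.1655, 0.3049]
tool_rot: [-2.346, 2.089, 0.001]
force: [-0.2, 0.3, -0.3]
opening: 0.0489
finger_force: 0.0
```

Call:
servo_tool(rows="1 0 0 .3 0;1 0 0 1.1 0;1 0 0 1.9 0;1 0 .5 2.5 0;1 -.2 1.2 2.5 0")

```text
time_s: 77.48
position: [0.5123, -0.1188, 0.4099]
tool_rot: [-2.341, 2.089, -0.009]
force: [0.4, 0.4, 0.5]
opening: 0.0852
finger_force: 0.0
```

Call:
servo_tool(rows="1 -.3 .8 0 0;1 -.6 1.6 -.3 0;1 -.8 2.2 -1 0;1 -.8 2.35 -1.9 0;1 -.8 2.35 -2.8 0")

```text
time_s: 77.9
position: [0.478, -0.0219, 0.2929]
tool_rot: [-2.346, 2.084, -0.002]
force: [1.7, 0.3, 0.3]
opening: 0.0855
finger_force: 0.0
```

Call:
servo_tool(rows="1 0 0 -.9 0;1 0 0 -1.8 0;1 0 0 -2.6 0;1 0 0 -2.6 0;1 0 0 -2.6 0")

```text
time_s: 78.32
position: [0.4777, -0.0241, 0.1885]
tool_rot: [2.344, -2.087, -0.002]
force: [0.7, 0.1, 0.4]
opening: 0.0858
finger_force: 0.0
```

```bash
python3 hg.py;python3 look.py w23 bracket_a:.045; python3 -c "
from h import *
print(proj('wrist',[.5446,-.0175,.045]))"
```

```text
scene [(array([238.5, 170.6]), 0.95)]
top [(array([433.4, 227.4]), 0.8)]
78.5167 [ 0.4797 -0.0236  0.1912] [ 0.362   0.0868 -0.4975  0.0005 -0.9827 -0.2464]
yang 186.63532105557587
bracket_a [249.  189.9] 0.9 [ 0.5413 -0.0196  0.045 ]
[244.4372289  191.93459998]
```

Call:
servo_tool(rows="1 .2 0 -.6 0;1 .28 -.02 -1.2 0;1 .28 -.02 -1.8 0;1 .28 -.02 -2.4 0;1 .28 -.02 -2.52 0")

```text
time_s: 79.03
position: [0.4875, -0.0254, 0.0856]
tool_rot: [2.342, -2.088, -0.004]
force: [-0.3, -0.8, -0.0]
opening: 0.0853
finger_force: 0.0
```

Call:
servo_tool(rows="1 0 0 0 0;0 0 0 0 0;0 0 0 0 0;0 0 0 0 0;0 0 0 0 0")

```text
time_s: 79.45
position: [0.4905, -0.0245, 0.0894]
tool_rot: [-2.344, 2.088, -0.002]
force: [0.3, 0.3, 0.2]
opening: 0.0388
finger_force: 0.0
```

Call:
servo_tool(rows="0 0 0 0 0;0 0 0 0 0;0 0 0 .05 0;0 0 0 .1 0;0 0 0 .15 0")

```text
time_s: 79.87
position: [0.4889, -0.0249, 0.0939]
tool_rot: [2.345, -2.089, -0.001]
force: [-0.1, -0.6, -4.1]
opening: 0.0096
finger_force: 60.5
```

Call:
servo_tool(rows="0 -.5 -.06 0 0;0 -1 -.12 0 0;0 -1.5 -.17 0 0;0 -1.7 -.2 .4 0;0 -1.7 -.2 1.2 0")

```text
time_s: 80.28
position: [0.4162, -0.0341, 0.1393]
tool_rot: [2.339, -2.086, -0.009]
force: [0.4, 0.4, -4.2]
opening: 0.0091
finger_force: 60.6
```

Call:
servo_tool(rows="0 0 0 .8 0;0 0 0 1.4 0;0 0 0 1.4 0;0 0 0 1.4 0;0 0 0 1.4 0")

```text
time_s: 80.7
position: [0.4205, -0.0329, 0.1973]
tool_rot: [2.345, -2.09, -0.002]
force: [-0.6, 0.0, -4.3]
opening: 0.0094
finger_force: 60.6
```

```bash
python3 look.py w24; python3 bush.py w24
```

```text
80.7 [ 0.4205 -0.0329  0.1973] [ 0.3932 -0.0218 -0.5953 -0.0008 -0.9984 -0.2778]
yang 186.5903373542475
w24 white 39 128.4 260.3
w24 grey/dark 152 140.0 249.7
```

Call:
servo_tool(rows="0 -.2 -.5 0 0;0 -.2 -1.4 0 0;0 -.2 -2.4 0 0;0 -.2 -3.4 0 0;0 -.2 -4.4 0 0")

```text
time_s: 81.17
position: [0.4124, -0.2103, 0.1967]
tool_rot: [2.346, -2.087, -0.003]
force: [0.5, 0.9, -3.9]
opening: 0.009
finger_force: 60.6
```

Call:
servo_tool(rows="0 .1 -.9 0 0;0 .2 -1.8 0 0;0 .5 -2.6 0 0;0 .9 -3.3 0 0;0 1.3 -3.9 0 0")

```text
time_s: 81.58
position: [0.4646, -0.3669, 0.1957]
tool_rot: [2.343, -2.091, -0.006]
force: [0.9, 0.7, -3.2]
opening: 0.0089
finger_force: 60.6
```

Call:
servo_tool(rows="0 .5 -.2 0 -.4;0 .97 -.2 0 -.7;0 .97 -.2 -.5 -.7;0 .97 -.2 -1.1 -.7;0 .97 -.2 -1.8 -.7")

```text
time_s: 82.0
position: [0.5041, -0.3728, 0.1238]
tool_rot: [2.28, -2.16, -0.002]
force: [0.9, -0.6, -4.7]
opening: 0.0091
finger_force: 60.6
```

Call:
servo_tool(rows="0 0 0 -.5 0;0 0 0 -1 0;0 0 0 -1.5 0;0 0 0 -1.8 0;0 0 0 -1.88 0")

```text
time_s: 82.42
position: [0.5017, -0.372, 0.047]
tool_rot: [2.279, -2.159, -0.01]
force: [-4.1, 1.1, 2.0]
opening: 0.0092
finger_force: 61.5
```

Call:
servo_tool(rows="0 0 0 0 0;0 0 0 -.02 0;0 0 0 -.04 0;0 0 0 -.04 0;0 0 0 -.04 0")

```text
time_s: 82.83
position: [0.5048, -0.3729, 0.0502]
tool_rot: [-2.281, 2.16, -0.002]
force: [-0.1, -0.2, -3.0]
opening: 0.0093
finger_force: 60.7
```

Call:
servo_tool(rows="0 0 0 -.02 0;0 0 0 -.04 0;0 0 0 -.06 0;0 0 0 -.06 0;0 0 0 -.06 0")

```text
time_s: 83.25
position: [0.5043, -0.3728, 0.0469]
tool_rot: [-2.281, 2.16, -0.0]
force: [-0.7, 0.8, -3.1]
opening: 0.0089
finger_force: 60.7
```

Call:
servo_tool(rows="0 0 0 -.01 0;0 0 0 -.02 0;0 0 0 -.02 0;0 0 0 -.02 0;0 0 0 -.02 0")

```text
time_s: 83.67
position: [0.5043, -0.3728, 0.0469]
tool_rot: [-2.281, 2.16, -0.001]
force: [-2.5, 2.4, 5.7]
opening: 0.0092
finger_force: 62.1
```

Touching, so release it and go for bracket 3.

Call:
servo_tool(rows=".2 0 0 0 0;.4 0 0 0 0;1 0 0 0 0;1 0 0 0 0;1 0 0 .3 0")

```text
time_s: 84.08
position: [0.503, -0.3722, 0.0562]
tool_rot: [2.28, -2.16, -0.006]
force: [-0.7, 0.2, -1.4]
opening: 0.0646
finger_force: 0.0
```

Call:
servo_tool(rows="1 0 0 .6 0;1 0 0 1.5 0;1 -.5 0 2.4 0;1 -1.2 .3 3.2 0;1 -1.9 .9 3.9 0")

```text
time_s: 84.5
position: [0.4324, -0.3414, 0.2126]
tool_rot: [-2.28, 2.161, -0.004]
force: [-0.1, 0.1, 0.6]
opening: 0.0854
finger_force: 0.0
```

Call:
servo_tool(rows="1 -.3 .9 .5 0;1 -.3 1.8 1 0;1 -.3 2.7 1.4 0;1 -.3 3.6 1.4 0;1 -.3 4.5 1.4 0")

```text
time_s: 84.92
position: [0.4206, -0.1591, 0.2682]
tool_rot: [-2.278, 2.159, -0.005]
force: [1.4, 1.0, -0.7]
opening: 0.0857
finger_force: 0.0
```

Call:
servo_tool(rows="1 0 .95 0 0;1 0 1.9 0 0;1 0 2.8 0 0;1 0 3.7 0 0;1 0 4.7 0 0")

```text
time_s: 85.33
position: [0.42, 0.029, 0.2671]
tool_rot: [-2.28, 2.159, -0.001]
force: [0.3, 0.0, -0.0]
opening: 0.0854
finger_force: 0.0
```

Call:
servo_tool(rows="1 .4 .8 -.1 -.5;1 .9 1.6 -.3 -1;1 1.4 2.5 -.6 -1.5;1 2 3.4 -1 -2;1 2.6 4.2 -1.5 -2;")

```text
time_s: 85.75
position: [0.5211, 0.1918, 0.211]
tool_rot: [-2.08, 2.35, -0.001]
force: [-0.1, -1.0, 0.8]
opening: 0.085
finger_force: 0.0
```

```bash
python3 look.py w25; python3 bf.py w25 .6068 .4078 -.128
python3 - <<'E'
from h import *
env.get_image("top")
for d in env.pinpoint("top","bracket_a"):print(np.round(d["uv"],1),round(d["confidence"],2),ray("top",d["uv"],.02))
E
```

```text
85.75 [0.5211 0.1918 0.211 ] [ 0.7057  0.1932 -0.3184  0.0005 -1.0556 -0.8275]
yang 173.03472291194342
[ 0.6071  0.4042 -0.1199] 0.362 -6.9 upright 0.5524516031594837 0.41081432239908416
[249.  286.6] 0.97 [0.35794223 0.32255063 0.02      ]
[226.1 204.4] 0.88 [0.60947678 0.39857665 0.02      ]
[175.9 233.1] 0.67 [0.52093016 0.55221211 0.02      ]
[472.4 219.9] 0.66 [ 0.55821919 -0.35921685  0.02      ]
[491.6 220.4] 0.57 [ 0.55645866 -0.41739115  0.02      ]
[423.7 151.4] 0.46 [ 0.77314443 -0.2170659   0.02      ]
```

Call:
servo_tool(rows="1 .2 .9 0 0;1 .4 1.8 0 0;1 .6 2.7 -.2 0;1 .75 3.6 -.5 0;1 .75 4.5 -.8 0")

```text
time_s: 86.32
position: [0.5509, 0.3705, 0.1794]
tool_rot: [-2.081, 2.349, 0.0]
force: [0.3, -0.5, 0.6]
opening: 0.0852
finger_force: 0.0
```

Call:
servo_tool(rows="1 0 .7 -.3 0;1 0 .75 -.3 0;1 0 .75 -.3 0;1 0 .75 -.3 0;1 0 .75 -.3 0")

```text
time_s: 86.73
position: [0.5502, 0.3984, 0.1672]
tool_rot: [-2.082, 2.35, 0.0]
force: [-0.2, -0.1, -0.2]
opening: 0.0854
finger_force: 0.0
```

```bash
python3 look.py w26; python3 bf.py w26 .6068 .4058 -.124
```

```text
86.7333 [0.5502 0.3984 0.1672] [ 0.9131  0.4244 -0.0913  0.0002 -1.0536 -1.0339]
yang 173.0801001396549
[ 0.6065  0.4076 -0.1321] 0.075 -7.6 upright 0.5519462912589146 0.41481392452802124
```

Call:
servo_tool(rows="1 .045 .41 -.3 -.13;1 .045 .41 -1.1 -.13;1 .045 .41 -1.9 -.13;1 .045 .41 -2.5 -.13;1 .045 .41 -2.62 -.13")

```text
time_s: 87.2
position: [0.5502, 0.4128, 0.0571]
tool_rot: [2.065, -2.36, 0.0]
force: [-1.0, -0.5, 0.4]
opening: 0.0852
finger_force: 0.0
```

Call:
servo_tool(rows="1 0 0 0 0;0 0 0 0 0;0 0 0 0 0;0 0 0 0 0;0 0 0 0 0")

```text
time_s: 87.62
position: [0.5523, 0.4163, 0.0626]
tool_rot: [-2.069, 2.36, 0.001]
force: [-0.1, -0.2, -0.7]
opening: 0.0387
finger_force: 0.0
```

Call:
servo_tool(rows="0 0 0 0 0;0 0 0 0 0;0 0 0 .2 0;0 0 0 .8 0;0 0 0 1.6 0")

```text
time_s: 88.03
position: [0.5494, 0.4136, 0.1215]
tool_rot: [2.064, -2.357, 0.0]
force: [0.9, 0.7, -5.8]
opening: 0.0095
finger_force: 60.8
```

Call:
servo_tool(rows="0 -.3 0 .7 .5;0 -.9 -.3 1.2 1;0 -1.5 -.8 1.85 1.6;0 -2.2 -1.4 1.85 2.2;0 -2.96 -2 1.85 2.82")

```text
time_s: 88.45
position: [0.4324, 0.3351, 0.1997]
tool_rot: [-2.346, 2.087, 0.001]
force: [-0.3, 0.5, -5.4]
opening: 0.0094
finger_force: 60.7
```

Call:
servo_tool(rows="0 0 -.9 0 0;0 0 -1.8 0 0;0 0 -2.7 0 0;0 0 -3.6 0 0;0 0 -4.5 0 0")

```text
time_s: 88.87
position: [0.4319, 0.1538, 0.1986]
tool_rot: [2.345, -2.089, -0.001]
force: [1.1, -0.2, -5.6]
opening: 0.009
finger_force: 61.1
```

Call:
servo_tool(rows="0 0 -.9 0 0;0 0 -1.8 0 0;0 0 -2.7 0 0;0 0 -3.6 0 0;0 0 -4.4 0 0")

```text
time_s: 89.28
position: [0.4317, -0.0223, 0.1987]
tool_rot: [2.344, -2.09, -0.002]
force: [1.1, -0.5, -5.7]
opening: 0.0094
finger_force: 61.1
```

Call:
servo_tool(rows="0 0 -.23 0 0;0 0 -.23 -.6 0;0 0 -.23 -1.3 0;0 0 -.23 -2 0;0 0 -.23 -2.66 0")

```text
time_s: 89.7
position: [0.4323, -0.0298, 0.0913]
tool_rot: [2.344, -2.092, -0.001]
force: [0.6, 0.0, -4.9]
opening: 0.0094
finger_force: 61.0
```

Call:
servo_tool(rows="0 0 0 0 0;0 0 0 0 0;0 .3 .035 0 0;0 .6 .07 0 0;0 .9 .105 0 0")

```text
time_s: 90.12
position: [0.4717, -0.0246, 0.0942]
tool_rot: [-2.344, 2.088, -0.003]
force: [0.1, 0.7, -5.5]
opening: 0.0093
finger_force: 61.9
```

Call:
servo_tool(rows="0 .2 .02 0 0;0 .38 .045 0 0;0 .38 .045 0 0;0 .4 .045 0 0;0 .42 .05 0 0")

```text
time_s: 90.53
position: [0.4854, -0.0235, 0.0922]
tool_rot: [2.344, -2.09, -0.001]
force: [-0.8, 0.1, -6.3]
opening: 0.0093
finger_force: 61.9
```

Call:
servo_tool(rows="0 .02 0 0 0;0 .04 0 0 0;0 .06 0.01 0 0;0 .08 0.01 0 0;0 .1 .01 0 0")

```text
time_s: 90.95
position: [0.49, -0.0229, 0.0924]
tool_rot: [2.345, -2.09, -0.0]
force: [-2.7, 0.2, -2.6]
opening: 0.0092
finger_force: 62.0
```

Call:
servo_tool(rows="0 .02 0 0 0;0 .03 0 0 0;0 .03 0 0 0;0 .03 0 0 0;0 .03 0 0 0")

```text
time_s: 91.37
position: [0.4902, -0.0232, 0.092]
tool_rot: [2.344, -2.09, -0.002]
force: [-5.3, -0.4, -3.5]
opening: 0.0092
finger_force: 62.2
```

Contact at the same x (0.490). Lower to the table.

Call:
servo_tool(rows="0 0 0 -.04 0;0 0 0 -.07 0;0 0 0 -.1 0;0 0 0 -.11 0;0 0 0 -.11 0")

```text
time_s: 91.78
position: [0.4902, -0.0233, 0.0876]
tool_rot: [2.343, -2.09, -0.002]
force: [-5.0, -0.9, -2.9]
opening: 0.0093
finger_force: 62.2
```

Call:
servo_tool(rows="0 0 0 -.02 0;0 0 0 -.03 0;0 0 0 -.03 0;0 0 0 -.03 0;0 0 0 -.03 0")

```text
time_s: 92.2
position: [0.4902, -0.0233, 0.0866]
tool_rot: [2.343, -2.09, -0.002]
force: [-6.9, -2.0, -1.0]
opening: 0.0089
finger_force: 62.6
```

Call:
servo_tool(rows="0 0 0 -.02 0;.2 0 0 -.02 0;.4 0 0 -.02 0;1 0 0 -.02 0;1 0 0 -.02 0")

```text
time_s: 92.62
position: [0.4923, -0.0226, 0.0865]
tool_rot: [-2.344, 2.089, -0.002]
force: [0.0, -0.3, 0.6]
opening: 0.0526
finger_force: 0.0
```

Call:
servo_tool(rows="1 0 0 0 0;1 0 0 .9 0;1 -.2 0 1.9 0;1 -.4 -.2 2.9 0;1 -.4 -.6 3.9 0")

```text
time_s: 93.03
position: [0.4742, -0.046, 0.2428]
tool_rot: [-2.346, 2.089, -0.0]
force: [2.0, 0.0, -0.5]
opening: 0.0854
finger_force: 0.0
```

Call:
servo_tool(rows="1 .1 -.8 .9 0;1 .4 -1.6 1.8 0;1 .7 -2.3 2.7 0;1 1 -3 3.4 0;1 1.1 -3.02 3.9 0")

```text
time_s: 93.45
position: [0.5192, -0.1694, 0.3978]
tool_rot: [2.344, -2.091, -0.0]
force: [1.4, 0.5, -0.8]
opening: 0.0853
finger_force: 0.0
```

```bash
python3 look.py w27 handle_grip:.305 bracket_a:.045; python3 -c "
from h import *
print(proj('wrist',[.5446,-.0175,.045]))"
```

```text
93.45 [ 0.5192 -0.1694  0.3978] [ 0.0436  0.0839 -0.0224  0.0001 -1.4647  0.0701]
yang 186.51282191976063
handle_grip [408.6 146.3] 0.71 [ 0.4601 -0.227   0.305 ]
handle_grip [313.9 214.8] 0.59 [ 0.5203 -0.1686  0.305 ]
bracket_a [306.   14.4] 0.96 [ 0.5538 -0.3584  0.045 ]
[293.43032733 239.73057233]
```

Run:
```python
from fit import *
for f in("w15","w22","w27"):
    m=ymask(cv2.imread(f"pics/{f}.png"),(15,80,40),(34,255,255))[215:265,240:360];y,x=np.nonzero(m);print(f,len(x),x.mean(),y.mean())
```

```text
w15 490 39.3 29.64081632653061
w22 503 40.17296222664016 27.16699801192843
w27 449 36.55902004454343 28.521158129175948
```

Call:
servo_tool(rows="1 0 .03 -.6 0;1 0 .03 -1.2 0;1 0 .03 -1.8 0;1 0 .03 -2.3 0;1 0 .03 -2.3 0")

```text
time_s: 94.02
position: [0.5167, -0.1649, 0.2995]
tool_rot: [2.342, -2.088, -0.011]
force: [-0.8, -0.1, -0.4]
opening: 0.0853
finger_force: 0.0
```

Call:
servo_tool(rows="0 0 0 0 0;0 0 0 0 0;0 0 0 0 0;0 0 0 0 0;0 0 0 0 0")

```text
time_s: 94.43
position: [0.5196, -0.1659, 0.3056]
tool_rot: [-2.344, 2.09, -0.002]
force: [0.0, -1.3, -0.8]
opening: 0.0255
finger_force: 0.0
```

Call:
servo_tool(rows="0 0 0 0 0;0 0 0 0 0;0 0 0 0 0;0 0 0 0 0;0 0 0 0 0")

```text
time_s: 94.85
position: [0.5194, -0.1659, 0.3053]
tool_rot: [-2.345, 2.09, -0.001]
force: [-1.7, 1.7, 5.7]
opening: 0.0202
finger_force: 58.6
```

Bracket 3 is in place. Press it.

Call:
servo_tool(rows="0 -.25 -.03 -.23 0;0 -.48 -.06 -.48 0;0 -.69 -.08 -.74 0;0 -.88 -.1 -1.02 0;0 -1.05 -.12 -1.32 0")

```text
time_s: 95.27
position: [0.4802, -0.1707, 0.2533]
tool_rot: [-2.342, 2.086, -0.01]
force: [11.7, 1.8, 0.1]
opening: 0.0205
finger_force: 63.6
```

Call:
servo_tool(rows="0 -.14 -.02 -.31 0;0 -.25 -.03 -.63 0;0 -.34 -.04 -.96 0;0 -.41 -.05 -1.29 0;0 -.45 -.05 -1.63 0")

```text
time_s: 95.68
position: [0.4609, -0.1729, 0.1876]
tool_rot: [-2.344, 2.088, -0.006]
force: [0.0, -0.0, 10.5]
opening: 0.0207
finger_force: 71.1
```

Call:
servo_tool(rows="0 0 0 -.25 0;0 .01 0 -.5 0;0 .03 0 -.75 0;0 .05 0 -1 0;0 .08 0 -1.2 0")

```text
time_s: 96.1
position: [0.4617, -0.1729, 0.1385]
tool_rot: [2.344, -2.09, -0.001]
force: [-7.7, 2.3, 11.2]
opening: 0.0201
finger_force: 75.3
```

Call:
servo_tool(rows="0 .02 0 -.06 0;0 .04 0 -.12 0;0 .05 0 -.18 0;0 .06 .01 -.24 0;0 .07 .01 -.3 0")

```text
time_s: 96.52
position: [0.4638, -0.1727, 0.1268]
tool_rot: [2.343, -2.09, -0.002]
force: [-9.8, 1.7, 13.5]
opening: 0.0205
finger_force: 76.2
```

Call:
servo_tool(rows="0 .01 0 -.04 0;0 .03 0 -.08 0;0 .04 0 -.1 0;0 .05 0 -.12 0;0 .05 0 -.12 0")

```text
time_s: 96.93
position: [0.4647, -0.1725, 0.1224]
tool_rot: [2.343, -2.089, -0.005]
force: [-13.3, 4.1, 20.4]
opening: 0.0203
finger_force: 77.7
```

Call:
servo_tool(rows="0 .01 0 -.03 0;0 .02 0 -.06 0;0 .02 0 -.06 0;0 .02 0 -.06 0;0 .02 0 -.06 0")

```text
time_s: 97.35
position: [0.4652, -0.1725, 0.1208]
tool_rot: [2.343, -2.089, -0.005]
force: [-17.3, 7.5, 28.9]
opening: 0.0203
finger_force: 78.3
```

Call:
servo_tool(rows="0 -.03 0 .1 0;0 -.06 0 .2 0;0 -.1 0 .31 0;0 -.13 -.01 .41 0;0 -.17 -.01 .51 0")

```text
time_s: 97.77
position: [0.4613, -0.1729, 0.14]
tool_rot: [2.345, -2.09, 0.0]
force: [2.6, -1.5, -1.3]
opening: 0.0204
finger_force: 75.0
```

Call:
servo_tool(rows="0 -.02 0 .13 0;0 -.03 0 .27 0;0 -.05 0 .4 0;0 -.06 0 .54 0;0 -.06 0 .67 0")

```text
time_s: 98.18
position: [0.4597, -0.173, 0.1676]
tool_rot: [-2.345, 2.09, -0.002]
force: [-0.7, -3.2, 1.2]
opening: 0.0205
finger_force: 72.4
```

Call:
servo_tool(rows="0 0 0 .14 0;0 .01 0 .27 0;0 .02 0 .41 0;0 .03 0 .54 0;0 .05 0 .68 0")

```text
time_s: 98.6
position: [0.4617, -0.1727, 0.1947]
tool_rot: [-2.345, 2.089, -0.002]
force: [7.0, -2.9, -3.7]
opening: 0.0204
finger_force: 69.9
```

Call:
servo_tool(rows="0 .02 0 .13 0;0 .05 .01 .26 0;0 .08 .01 .4 0;0 .12 .01 .53 0;0 .16 .02 .66 0")

```text
time_s: 99.02
position: [0.4675, -0.1721, 0.2208]
tool_rot: [2.345, -2.09, 0.0]
force: [3.5, -5.2, -1.1]
opening: 0.0202
finger_force: 67.4
```

Call:
servo_tool(rows="0 .04 0 .13 0;0 .09 .01 .26 0;0 .14 .02 .38 0;0 .19 .02 .5 0;0 .25 .03 .63 0")

```text
time_s: 99.43
position: [0.4767, -0.1709, 0.2456]
tool_rot: [2.344, -2.09, -0.002]
force: [0.3, -4.3, 0.0]
opening: 0.0204
finger_force: 65.1
```

Call:
servo_tool(rows="0 .06 .01 .12 0;0 .13 .02 .24 0;0 .2 .02 .36 0;0 .28 .03 .47 0;0 .36 .04 .58 0")

```text
time_s: 99.85
position: [0.4893, -0.1694, 0.2686]
tool_rot: [2.342, -2.089, -0.006]
force: [-7.8, -3.7, 3.9]
opening: 0.0201
finger_force: 63.2
```

Call:
servo_tool(rows="0 .08 .01 .1 0;0 .17 .02 .21 0;0 .26 .03 .31 0;0 .35 .04 .41 0;0 .44 .05 .51 0")

```text
time_s: 100.27
position: [0.5049, -0.1677, 0.2895]
tool_rot: [2.34, -2.087, -0.01]
force: [-16.9, -0.5, 13.4]
opening: 0.0204
finger_force: 62.0
```

Call:
servo_tool(rows="0 .03 .01 .06 0;0 .07 .01 .12 0;0 .11 .02 .18 0;0 .15 .02 .24 0;0 .17 .02 .29 0")

```text
time_s: 100.68
position: [0.5149, -0.1664, 0.3007]
tool_rot: [2.344, -2.09, -0.003]
force: [0.3, -3.9, -5.3]
opening: 0.0206
finger_force: 59.1
```

Call:
servo_tool(rows="0 .02 0 .04 0;0 .04 0 .07 0;0 .04 0 .07 0;0 .04 0 .07 0;0 .04 0 .07 0")

```text
time_s: 101.1
position: [0.5177, -0.1661, 0.3035]
tool_rot: [-2.345, 2.09, 0.0]
force: [-2.0, -0.1, 0.9]
opening: 0.0202
finger_force: 59.1
```

Call:
servo_tool(rows="0 .02 0 .02 0;0 .04 0 .04 0;0 .05 0 .06 0;0 .05 0 .06 0;.25 .05 0 .06 0")

```text
time_s: 101.52
position: [0.5201, -0.1659, 0.3058]
tool_rot: [-2.344, 2.09, -0.0]
force: [-2.1, 2.7, -3.5]
opening: 0.0214
finger_force: 15.8
```

Call:
servo_tool(rows=".25 0 0 0 0;.3 0 0 0 0;.5 0 0 0 0;1 0 0 0 0;1 0 0 .3 0")

```text
time_s: 101.93
position: [0.5191, -0.1663, 0.3164]
tool_rot: [2.344, -2.09, -0.003]
force: [0.1, 0.9, -0.1]
opening: 0.0609
finger_force: 0.0
```

Call:
servo_tool(rows="1 0 0 .8 0;1 0 0 1.6 0;1 0 0 2.2 0;1 0 .5 2.2 0;1 -.2 1.2 2.2 0")

```text
time_s: 102.35
position: [0.5132, -0.1191, 0.4075]
tool_rot: [-2.341, 2.092, -0.005]
force: [0.6, 0.8, -0.3]
opening: 0.0855
finger_force: 0.0
```

Call:
servo_tool(rows="1 -.3 .8 0 0;1 -.6 1.6 -.3 0;1 -.8 2.2 -1 0;1 -.8 2.35 -1.9 0;1 -.8 2.35 -2.8 0")

```text
time_s: 102.77
position: [0.48, -0.0226, 0.2943]
tool_rot: [-2.345, 2.085, -0.004]
force: [1.2, -0.0, -0.6]
opening: 0.0852
finger_force: 0.0
```

Call:
servo_tool(rows="1 0 0 -.9 0;1 0 0 -1.8 0;1 0 0 -2.6 0;1 0 0 -2.6 0;1 0 0 -2.6 0")

```text
time_s: 103.18
position: [0.4796, -0.0247, 0.1898]
tool_rot: [2.344, -2.089, -0.001]
force: [-0.2, 0.4, 1.2]
opening: 0.0855
finger_force: 0.0
```

```bash
python3 hg.py;python3 look.py w28 bracket_a:.045; python3 -c "
from h import *
print(proj('wrist',[.5446,-.0175,.045]))"
```

```text
scene [(array([240.2, 170.5]), 0.91)]
top [(array([430.1, 226.9]), 0.82), (array([361.5, 273.7]), 0.53)]
103.3833 [ 0.4812 -0.0241  0.1922] [ 0.3599  0.0882 -0.4932  0.0007 -0.9853 -0.2454]
yang 186.57970983928516
bracket_a [245.9 190.1] 0.93 [ 0.5459 -0.0193  0.045 ]
[246.36259554 192.24460332]
```

Call:
servo_tool(rows="1 .2 .02 -.6 0;1 .25 .02 -1.2 0;1 .25 .02 -1.8 0;1 .25 .02 -2.4 0;1 .25 .02 -2.63 0")

```text
time_s: 103.9
position: [0.4881, -0.024, 0.0827]
tool_rot: [2.342, -2.09, -0.003]
force: [0.1, 0.6, 0.1]
opening: 0.0856
finger_force: 0.0
```

Call:
servo_tool(rows="1 0 0 0 0;0 0 0 0 0;0 0 0 0 0;0 0 0 0 0;0 0 0 0 0")

```text
time_s: 104.32
position: [0.4909, -0.0231, 0.0861]
tool_rot: [-2.343, 2.088, -0.003]
force: [-0.4, 0.7, -0.4]
opening: 0.039
finger_force: 0.0
```

Call:
servo_tool(rows="0 0 0 0 0;0 0 0 0 0;0 0 0 .05 0;0 0 0 .1 0;0 0 0 .15 0")

```text
time_s: 104.73
position: [0.4888, -0.0237, 0.0903]
tool_rot: [2.344, -2.09, -0.002]
force: [-0.5, -0.5, -6.2]
opening: 0.0094
finger_force: 59.0
```

Call:
servo_tool(rows="0 -.5 -.06 0 0;0 -1 -.12 0 0;0 -1.5 -.17 0 0;0 -1.7 -.2 .4 0;0 -1.7 -.2 1.2 0")

```text
time_s: 105.15
position: [0.416, -0.033, 0.1357]
tool_rot: [2.337, -2.087, -0.009]
force: [1.6, 0.4, -5.7]
opening: 0.0088
finger_force: 60.4
```

Call:
servo_tool(rows="0 0 0 .8 0;0 0 0 1.4 0;0 0 0 1.4 0;0 0 0 1.4 0;0 0 0 1.4 0")

```text
time_s: 105.57
position: [0.4206, -0.0317, 0.1936]
tool_rot: [2.344, -2.09, -0.002]
force: [-0.6, -1.1, -5.8]
opening: 0.0095
finger_force: 60.2
```

```bash
python3 look.py w29; python3 bush.py w29
```

```text
105.5667 [ 0.4206 -0.0317  0.1936] [ 0.3961 -0.0175 -0.6007 -0.001  -0.9893 -0.2814]
yang 186.53563780875933
w29 white 20 111.6 251.0
w29 grey/dark 203 140.7 245.0
```

Call:
servo_tool(rows="0 -.2 -.5 0 0;0 -.2 -1.4 0 0;0 -.2 -2.4 0 0;0 -.2 -3.4 0 0;0 -.2 -4.4 0 0")

```text
time_s: 106.03
position: [0.4125, -0.209, 0.1931]
tool_rot: [2.345, -2.088, -0.004]
force: [2.1, -0.3, -4.9]
opening: 0.0096
finger_force: 60.3
```

Call:
servo_tool(rows="0 0 -.9 0 0;0 0 -1.8 0 0;0 .4 -2.4 0 0;0 .8 -2.75 0 -.3;0 1.3 -2.83 0 -.7")

```text
time_s: 106.45
position: [0.4644, -0.3231, 0.192]
tool_rot: [2.274, -2.165, -0.007]
force: [0.4, 1.3, -5.3]
opening: 0.0096
finger_force: 60.3
```

Call:
servo_tool(rows="0 .5 0 0 0;0 .93 0 0 0;0 .93 0 -.5 0;0 .93 0 -1.1 0;0 .93 0 -1.8 0")

```text
time_s: 106.87
position: [0.5027, -0.3206, 0.1203]
tool_rot: [2.28, -2.161, -0.002]
force: [0.9, -0.5, -5.9]
opening: 0.0091
finger_force: 60.3
```

Call:
servo_tool(rows="0 0 0 -.5 0;0 0 0 -1 0;0 0 0 -1.5 0;0 0 0 -1.75 0;0 0 0 -1.83 0")

```text
time_s: 107.28
position: [0.5006, -0.3201, 0.0457]
tool_rot: [2.277, -2.16, -0.009]
force: [0.0, 0.1, -4.5]
opening: 0.0093
finger_force: 60.3
```

Call:
servo_tool(rows="0 0 0 0 0;0 0 0 -.02 0;0 0 0 -.04 0;0 0 0 -.04 0;0 0 0 -.04 0")

```text
time_s: 107.7
position: [0.5034, -0.3209, 0.0488]
tool_rot: [-2.28, 2.161, -0.002]
force: [0.1, -0.9, -5.2]
opening: 0.0092
finger_force: 60.4
```

Call:
servo_tool(rows="0 0 0 -.02 0;0 0 0 -.04 0;0 0 0 -.06 0;0 0 0 -.06 0;0 0 0 -.06 0")

```text
time_s: 108.12
position: [0.5028, -0.3207, 0.0454]
tool_rot: [2.28, -2.161, -0.0]
force: [0.0, -0.3, -5.8]
opening: 0.0096
finger_force: 60.4
```

Call:
servo_tool(rows="0 0 0 -.02 0;0 0 0 -.03 0;0 0 0 -.03 0;0 0 0 -.03 0;0 0 0 -.03 0")

```text
time_s: 108.53
position: [0.5029, -0.3207, 0.0442]
tool_rot: [2.28, -2.161, -0.0]
force: [0.1, -0.3, -5.3]
opening: 0.0091
finger_force: 60.4
```

Call:
servo_tool(rows="0 0 0 -.01 0;0 0 0 -.02 0;0 0 0 -.03 0;0 0 0 -.03 0;0 0 0 -.03 0")

```text
time_s: 108.95
position: [0.5029, -0.3208, 0.0435]
tool_rot: [-2.28, 2.161, -0.0]
force: [-1.7, 2.5, 1.3]
opening: 0.0096
finger_force: 61.3
```

Touching, so release it, retract, then check the tray and the gauge from above the scale.

Call:
servo_tool(rows=".2 0 0 0 0;.4 0 0 0 0;1 0 0 0 0;1 0 0 0 0;1 0 0 .3 0")

```text
time_s: 109.37
position: [0.5018, -0.3203, 0.0533]
tool_rot: [2.279, -2.161, -0.004]
force: [-0.1, 0.3, -0.1]
opening: 0.065
finger_force: 0.0
```

Call:
servo_tool(rows="1 0 0 .6 0;1 0 0 1.5 0;1 -.5 0 2.4 0;1 -1.2 .2 3.2 0;1 -1.9 .2 3.9 0")

```text
time_s: 109.78
position: [0.4267, -0.3123, 0.2127]
tool_rot: [-2.281, 2.16, -0.002]
force: [-0.2, -0.9, 0.5]
opening: 0.0854
finger_force: 0.0
```

Call:
servo_tool(rows="1 -.3 .9 .5 0;1 -.3 1.8 1 0;1 -.3 2.7 1.4 0;1 -.3 3.6 1.4 0;1 -.3 4.5 1.4 0")

```text
time_s: 110.2
position: [0.4151, -0.1314, 0.2687]
tool_rot: [-2.277, 2.16, -0.004]
force: [1.4, 0.8, -0.8]
opening: 0.0851
finger_force: 0.0
```

Call:
servo_tool(rows="1 0 .95 0 0;1 0 1.9 0 .3;1 .4 2.8 0 .7;1 1 3.7 0 .7;1 1.8 4.5 0 .7")

```text
time_s: 110.62
position: [0.4831, 0.046, 0.2683]
tool_rot: [-2.345, 2.086, -0.002]
force: [0.3, -1.4, 0.7]
opening: 0.0853
finger_force: 0.0
```

Call:
servo_tool(rows="1 .8 .5 0 0;1 1.6 1 0 0;1 2.4 1.4 -.3 0;1 3.2 1.9 -.7 0;1 4 2.4 -1 0")

```text
time_s: 111.03
position: [0.6447, 0.1406, 0.2261]
tool_rot: [-2.345, 2.09, 0.0]
force: [-0.6, 0.9, 0.2]
opening: 0.0853
finger_force: 0.0
```

```bash
python3 look.py w30 gauge_pointer:.04 gauge_mark:.04
python3 - <<'E'
from h import *
env.get_image("top");env.get_image("scene")
for n in("top","scene"):
    for d in env.pinpoint(n,"bracket_a"):print(n,np.round(d["uv"],1),round(d["confidence"],2),ray(n,d["uv"],.003))
    for d in env.pinpoint(n,"handle_grip")[:1]:print("hg",d)
E
```

```text
111.0333 [0.6447 0.1406 0.2261] [ 0.5096  0.3509 -0.0628 -0.0003 -1.1568 -0.3948]
yang 186.57221534788792
gauge_pointer [308.5 152.1] 0.62 [0.6555 0.1105 0.04  ]
gauge_mark [309.8 152.6] 0.98 [0.6541 0.1109 0.04  ]
top [491.  219.2] 0.73 [ 0.56151863 -0.42201627  0.003     ]
top [475.8 222.5] 0.63 [ 0.5514652  -0.37486662  0.003     ]
top [175.  230.3] 0.52 [0.53056639 0.56183289 0.003     ]
hg {'uv': [431.8, 227.1], 'confidence': 0.88}
scene [182.3 250.6] 0.88 [ 0.54908944 -0.41972759  0.003     ]
scene [431.3 207.9] 0.82 [0.52969383 0.56082228 0.003     ]
scene [210.6 246.4] 0.68 [ 0.55019337 -0.31753874  0.003     ]
scene [198.1 247.4] 0.57 [ 0.54562374 -0.36295836  0.003     ]
scene [361.2 185.4] 0.47 [0.34247916 0.32186548 0.003     ]
hg {'uv': [238.1, 172.2], 'confidence': 0.94}
```

Run:
```python
from h import *
for f,c0,rs in(("w6",322,(112,165)),("w30",309,(130,178))):
    g=cv2.cvtColor(cv2.imread(f"pics/{f}.png"),cv2.COLOR_BGR2GRAY).astype(float);out=[]
    for r in range(*rs,2):
        w=np.clip(90-g[r,c0-12:c0+13],0,None)
        if w.sum()>40:out.append((r,round(float((w*np.arange(c0-12,c0+13)).sum()/w.sum()),1),int((w>0).sum())))
    print(f,out)
```

```text
w6 [(112, 322.3, 15), (114, 322.0, 17), (116, 321.9, 16), (118, 321.9, 16), (120, 321.8, 15), (122, 321.9, 16), (124, 321.9, 15), (126, 321.8, 16), (128, 321.5, 15), (130, 321.6, 15), (132, 322.0, 16), (134, 322.2, 12), (136, 322.1, 9), (138, 322.0, 7), (140, 321.6, 4), (142, 322.0, 3), (144, 321.5, 3), (146, 321.6, 2), (148, 321.6, 2), (150, 321.6, 2), (152, 321.6, 2), (154, 321.6, 2), (156, 321.6, 2), (158, 321.6, 2), (160, 321.6, 2), (162, 321.6, 2), (164, 321.6, 2)]
w30 [(140, 306.6, 8), (142, 306.0, 6), (144, 306.2, 7), (146, 306.8, 7), (148, 306.1, 8), (150, 306.5, 6), (152, 306.7, 5), (154, 305.5, 3)]
```

Run:
```python
from h import *
g=cv2.cvtColor(cv2.imread("pics/w30.png"),cv2.COLOR_BGR2GRAY)
for r in range(136,180,3):print(r,g[r,296:322].tolist())
```

```text
136 [194, 198, 196, 194, 197, 196, 197, 197, 192, 191, 193, 192, 191, 191, 192, 191, 192, 190, 192, 193, 192, 193, 190, 191, 193, 194]
139 [172, 165, 167, 155, 150, 141, 127, 125, 96, 96, 95, 95, 100, 99, 108, 104, 126, 115, 135, 148, 149, 159, 158, 154, 159, 155]
142 [172, 151, 152, 136, 129, 119, 96, 100, 49, 48, 49, 47, 63, 84, 101, 104, 124, 129, 137, 143, 153, 150, 166, 165, 166, 166]
145 [172, 154, 153, 136, 128, 120, 98, 102, 58, 48, 48, 49, 61, 59, 66, 102, 103, 133, 129, 156, 151, 167, 165, 165, 166, 165]
148 [172, 157, 144, 126, 119, 120, 84, 83, 57, 51, 48, 53, 67, 61, 102, 102, 128, 130, 141, 152, 162, 169, 159, 159, 160, 160]
151 [181, 154, 173, 115, 168, 169, 145, 150, 70, 59, 50, 50, 56, 60, 100, 103, 107, 141, 142, 162, 178, 159, 178, 145, 162, 191]
154 [248, 217, 234, 186, 206, 208, 147, 194, 65, 121, 104, 73, 85, 167, 153, 232, 165, 234, 228, 221, 248, 212, 235, 235, 220, 248]
157 [250, 218, 239, 226, 193, 238, 175, 208, 163, 164, 198, 175, 177, 224, 207, 244, 215, 236, 236, 222, 248, 214, 235, 237, 220, 247]
160 [249, 224, 236, 237, 223, 241, 215, 232, 223, 228, 22
[... 187 characters left out ...]
 230, 245, 236, 242, 244]
166 [246, 246, 247, 246, 246, 247, 234, 231, 228, 232, 228, 230, 233, 229, 229, 245, 243, 241, 245, 242, 244, 244, 243, 244, 243, 244]
169 [246, 246, 246, 245, 246, 247, 232, 231, 228, 230, 227, 230, 231, 229, 228, 245, 245, 243, 243, 244, 244, 244, 243, 244, 242, 243]
172 [247, 247, 247, 247, 247, 247, 235, 233, 230, 232, 230, 231, 234, 231, 229, 246, 246, 246, 246, 245, 245, 246, 244, 244, 245, 244]
175 [247, 247, 247, 246, 246, 248, 236, 231, 230, 233, 231, 232, 230, 231, 229, 243, 246, 245, 245, 245, 245, 244, 244, 244, 244, 244]
178 [247, 247, 247, 247, 247, 245, 236, 230, 214, 222, 202, 180, 203, 209, 227, 232, 234, 243, 246, 244, 245, 245, 245, 245, 244, 245]
```

Call:
servo_tool(rows="1 .1 .3 -.6 0;1 .2 .65 -1.2 0;1 .2 .65 -1.7 0;1 .2 .65 -1.95 0;1 .2 .65 -1.95 0")

```text
time_s: 111.9
position: [0.6498, 0.1649, 0.1474]
tool_rot: [2.343, -2.089, -0.002]
force: [-0.1, -0.6, -0.7]
opening: 0.0855
finger_force: 0.0
```

Call:
servo_tool(rows="1 0 0 0 0;1 0 0 0 0;1 0 0 0 0;1 0 0 0 0;1 0 0 0 0")

```text
time_s: 112.32
position: [0.6516, 0.1656, 0.1501]
tool_rot: [-2.344, 2.09, -0.001]
force: [0.7, -0.1, 0.1]
opening: 0.0851
finger_force: 0.0
```

```bash
python3 look.py w31 gauge_pointer:.04 gauge_mark:.04
python3 - <<'E'
from h import *
g=cv2.cvtColor(cv2.imread("pics/w31.png"),cv2.COLOR_BGR2GRAY)
c=int(env.pinpoint("wrist","gauge_mark")[0]["uv"][0])
for r in range(112,176,4):print(r,c-14,g[r,c-14:c+15].tolist())
E
```

```text
112.3167 [0.6516 0.1656 0.1501] [ 0.5382  0.4286 -0.1272  0.0001 -1.0135 -0.4238]
yang 186.5595812386302
gauge_pointer [321.1 137.2] 0.91 [0.6538 0.1107 0.04  ]Traceback (most recent call last):
  File "<stdin>", line 3, in <module>
IndexError: list index out of range
```

Run:
```python
from h import *
g=cv2.cvtColor(cv2.imread("pics/w31.png"),cv2.COLOR_BGR2GRAY).astype(float);c0=321
for t in(90,):
    out=[]
    for r in range(112,175,3):
        w=np.clip(t-g[r,c0-14:c0+15],0,None)
        if w.sum()>40:out.append((r,round(float((w*np.arange(c0-14,c0+15)).sum()/w.sum()),1),int((w>0).sum())))
    print(out)
```

```text
[(115, 320.6, 19), (118, 320.2, 16), (121, 320.2, 16), (124, 320.3, 16), (127, 319.3, 16), (130, 320.4, 15), (133, 320.4, 16), (136, 322.0, 14), (139, 322.2, 9), (142, 323.1, 6), (145, 325.6, 4), (148, 325.2, 3), (151, 323.0, 3), (154, 320.6, 2), (157, 320.6, 2), (160, 320.6, 2), (163, 320.6, 2), (166, 320.6, 2), (169, 320.6, 2), (172, 320.6, 6)]
```

Call:
servo_tool(rows="1 0 0 .6 0;1 0 0 1.2 0;1 0 0 1.8 0;1 0 0 2 0;1 0 0 2 0")

```text
time_s: 112.93
position: [0.6525, 0.1661, 0.2321]
tool_rot: [-2.342, 2.087, -0.003]
force: [0.4, 0.7, 0.6]
opening: 0.0851
finger_force: 0.0
```

```bash
python3 -c "
from rig import env
print(env.job_done())"
```

```text
the job is handed in; nothing more can be done
None
```

I've handed the job in: the gauge pointer is on its mark, all three bushes checked out flush, and the three brackets stand in the tray with the handle back at rest. On the first pull the bracket had been knocked aside and its bush stayed proud; I reset it and pressed it again.

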